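# Gauge the reamed bore of a sonde pump body

## Task

Check the bore of the white pump body with the double-ended plug gauge: push the long, slim go end fully home until the handle's shoulder bears firmly on the pump's face, draw it out, then press the short, fat no-go end squarely and centrally against a mouth of the same bore for about a second so that you can feel it refused. Press with roughly 10 N each time and never force the gauge against the pump with more than 30 N; then lay the gauge back along its rest and let go, without dropping it on the bench and leaving the bottle, beaker and screwdriver where they are.

Things in the scene. Friction and masses are not known exactly. Their poses are not given: they have to be found in the camera images.
- jig: Jig that holds the pump  aluminium foot 100 (x) x 90 (y) x 8 mm fixed to the bench, with two low rails along y; origin at the centre of its underside, z up. White plastic pump block 52 (x) x 36 (y) mm stands between the rails, top 84 mm up, a 28 mm motor sticking 40 mm out of its +x face (axis 36 mm up). Gripped rigidly: forces rise steeply.
- bore_mid (a point): Point on the axis of the pump's bore, over the jig's middle, 62 mm up; axes as the jig. Level 20 mm through bore along y, 1 mm mouth chamfers. The block was clamped by hand up to 8 mm either way along y: its two faces lie at y +18 and -18 mm plus this unmeasured shift. Either mouth serves either gauge end.
- gauge_mid (a point): Middle of the handle of the loose plug gauge (0.2 to 0.3 kg), lying level on its rest; x points along the gauge to the go end, z up as it lies. Aluminium handle 28 x 28 mm square, 70 mm long (x -35 to +35). Slim steel go end, diameter 18 mm, from x +35 to +65 (last 2 mm chamfered).
- go_shoulder (a point): Centre of the handle's end face from which the go end sticks out (gauge x +35 mm); it meets the pump block's face when the go end is fully home. Axes as gauge_mid
- nogo_face (a point): Centre of the flat tip of the fat no-go end: diameter 24 mm, from gauge x -35 to -51 mm (this tip), the last 3 mm tapered to 18 mm diameter, so that only 1 mm can dip into the bore. Axes as gauge_mid
- rest_top (a point): Middle of the top of the fixed gauge rest, 40 mm above the bench: a wooden bar 80 (x) x 24 (y) mm, 32 mm high, on an aluminium foot 110 x 70 x 8 mm. The handle lies along its x axis, either way round, overhanging 2 mm each side in y.
- bottle_mid (a point): Half-way up a standing white bottle with a blue cap, 64 mm in diameter, 150 mm high; a bystander
- beaker_mid (a point): Half-way up a clear plastic beaker, 68 mm in diameter, 70 mm high; a bystander
- driver_grip (a point): The wooden handle of a screwdriver, 170 mm long, lying on the bench; a bystander
There are look-alikes about, which are no part of the job. What is shaped like the part that bears rest_top but green or pink is not meant.

How it is judged (in metres and radians):
On the way, in this order (a step that is already met when the one before it is completed fails the run):
1. the go end is fully home in the bore: its shoulder (the handle) bears on the pump with more than 1 N, its centre within 2.5 mm of the bore's axis each way and the gauge in line with the bore (x of go_shoulder in the frame of bore_mid between -0.0025 and 0.0025 m and z of go_shoulder in the frame of bore_mid between -0.0025 and 0.0025 m and y of go_shoulder in the frame of bore_mid between -0.028 and 0.028 m and angle between the x axis of go_shoulder and the y axis of bore_mid, either way round below 0.06 rad and contact force between gauge_c0 and jig above 1 N), for 0.2 s.
2. the no-go end is pressed on a mouth of the bore with more than 4 N and refused: tip centre within 2.5 mm of the bore's axis each way, gauge in line with the bore (x of nogo_face in the frame of bore_mid between -0.0025 and 0.0025 m and z of nogo_face in the frame of bore_mid between -0.0025 and 0.0025 m and y of nogo_face in the frame of bore_mid between -0.028 and 0.028 m and angle between the x axis of nogo_face and the y axis of bore_mid, either way round below 0.08 rad and contact force between gauge_c2 and jig above 4 N), for 0.4 s.
At the end, for the whole second after the job is handed in: The gauge lies level on its rest, released and still, its middle within 20 mm of the rest's middle and along the rest within 0.25 rad (either way round) (horizontal distance between gauge_mid and rest_top below 0.02 m and z of gauge_mid in the frame of rest_top between 0.01 and 0.018 m and angle between the x axis of gauge_mid and the x axis of rest_top, either way round below 0.25 rad and contact force between the fingers and gauge below 0.1 N and linear speed of gauge below 0.02 m/s); the robot touches nothing.
It fails at once if the gauge is forced against the pump with more than 30 N (contact force between gauge and jig above 30 N).
It fails at once if the gauge is dropped on the bench (height (world z) of gauge_mid below 0.03 m).
It fails at once if a bystander is displaced by more than 20 mm (distance of any of bottle_mid, beaker_mid, driver_grip from where it was at the start of the episode above 0.02 m).
It also fails if it takes over 64 s, if anything falls off the work surface, if the arm or the gripper's body presses on something with over 40 N, if the wrist force passes 120 N, or if a joint passes its speed limit or range.

## Robot

A 6-joint arm with a two-finger parallel gripper is mounted at the origin on the work surface. World frame = base frame: x ahead of the robot, y to its left, z up, the work surface at z = 0. Lengths are in mm, angles in degrees, forces in N, time in s.
With the tool pointing down it reaches from about 300 to 850 mm from the base axis. Payload 4.2 kg.
Tool frame: the origin (TCP) lies at the centre of the arm's flange, where the gripper is bolted on; the fingertips stand 191 mm ahead of it and the grasp point (between the pads) lies 172 mm ahead of it; z points along the fingers, x is the direction in which the jaws open and shut, and the axes are right-handed (so a half turn about z gives the same grasp; the last joint's range is limited). The gripper opens to 91 mm and grips with 3 to 60 N. Pads are 32 mm wide; open, the fingers measure 118 mm over their backs; the gripper's body (76 mm by 178 mm) begins 60 mm behind the grasp point.
Start: joints at [66.578, 18.312, 89.639, -0, 72.044, -1.146], TCP at [217.967, 532.084, 404.776] pointing down, gripper open.
Joint ranges: [-177.97, 177.97], [-48.28, 115.42], [12.27, 149.76], [-77.06, 257.06], [2.81, 150.46], [-146.56, 146.56]. Speed limits (degrees/s): [147.25, 147.25, 180, 180, 180, 180].

## Interface

Orientations are given as [roll, pitch, yaw] about the fixed x, y, z axes, in that order (R = Rz(yaw) Ry(pitch) Rx(roll)).
In Python, from workcell import telemetry, imaging, env gives the robot as it stands. The module is installed in compiled form; this text tells all that it offers.
- The arm moves only by the tool jog_arm, never from a script. Its argument "series" is a list of rows, each a list of 3 entries, a list of its own where there are three numbers: the shift along the world's x, y, z in mm, then the turn, a rotation vector about the world's x, y, z in rad, then the opening, from 0 (shut) to 1 (fully open). In form: [[[x, y, z], [ax, ay, az], jaw], ...]. A call has exactly 5 rows; each row is the pose to reach, as a shift and turn from the pose measured when the call began; what a row does not reach only later rows make up. A row lasts 1/12 s, in which the tool goes at most 41.7 mm and 7.16 degrees, less where a joint would pass 70% of its speed; a pose out of reach is approached as far as the arm can. A call with a gripper value outside its range is refused whole. The fingers move at their own pace and stop on an object; "squeeze" is the grip in N (left out, the last holds). Time passes only in rows, so rows that repeat a pose let the fingers close, or fill a call up. It gives the time, the measured TCP pose, the force and the opening at its end, in the units of the state.
- telemetry.state(): the state, without advancing time (a new reading comes with each control period).
- imaging.grab_frame(name): name is "side" or "top"; returns a dict with "pixels" (400x640x3 uint8, red, green, blue), "fov_y" (degrees; the focal length in pixels is half the picture's height over the tangent of half this angle, whatever the lens; pixels are square), "cx", "cy" (the principal point, pixels), "R" (3x3) and "t" (3): a world point X has camera coordinates R X + t. Camera axes: x right, y down, z forward; pixel columns grow to the right and rows downward; lengths in mm; the calibration is good to about 2 mm. A picture is of the moment at which its call begins. There is no depth.
- env.job_done(): hands the job in, once; it reports no verdict.
The state is a dict: "time_s": time; "qpos": joint angles; "qvel": joint speeds; "effort": joint torques, N m; "ee_pos": TCP position; "ee_rot": TCP orientation; "force": force on the tool from outside, world axes, zero at the start; "torque": the same for the moment, N m; "gripper_width": finger opening in mm.
Only numpy, scipy, OpenCV 4.12 (cv2) and the standard library are available. Lean on these libraries where they do the work, as an engineer would, in place of code of your own. Each camera call takes 0.05 s, during which the arm holds its last target.

## Working session

There is one attempt and no reset: what is moved stays moved. The work goes in short steps, Python scripts to look and compute and a tool call to move; the robot and the scene stay as the last step left them, time stands still between calls to the robot, and variables do not carry over. Pictures are saved under pics/ and viewed, and the job is handed in when it is done.

Besides the shell and the picture viewer there is one more tool, called as name(argument=value, ...), one argument or row to a line, values as JSON. jog_arm: Moves the arm, as the interface text tells. Its arguments: {"type":"object","properties":{"series":{"type":"array"},"squeeze":{"type":"number"}},"required":["series"]}

```bash
mkdir -p pics; cat > h.py <<'E'
import numpy as np, cv2, json
from workcell import telemetry, imaging, env
def grab(n,fn=None):
    f=imaging.grab_frame(n)
    if fn: cv2.imwrite('pics/'+fn,f['pixels'][:,:,::-1])
    return f
def K(f):
    fl=200/np.tan(np.radians(f['fov_y'])/2); return fl,f['cx'],f['cy']
def ray(f,u,v):
    fl,cx,cy=K(f); R=np.array(f['R']);t=np.array(f['t'])
    d=R.T@np.array([(u-cx)/fl,(v-cy)/fl,1]); return -R.T@t,d/np.linalg.norm(d)
def onz(f,u,v,z):
    o,d=ray(f,u,v); return o+d*(z-o[2])/d[2]
def proj(f,X):
    fl,cx,cy=K(f); c=np.array(f['R'])@np.array(X,float)+np.array(f['t']); return np.array([cx+fl*c[0]/c[2],cy+fl*c[1]/c[2]])
def tri(f1,p1,f2,p2):
    o1,d1=ray(f1,*p1);o2,d2=ray(f2,*p2)
    A=np.stack([d1,-d2],1); s=np.linalg.lstsq(A,o2-o1,rcond=None)[0]
    a=o1+s[0]*d1;b=o2+s[1]*d2; return (a+b)/2,np.linalg.norm(a-b)
E
python3 - <<'E'
from h import *
np.set_printoptions(precision=3,suppress=True)
for n in('side','top'):
    f=grab(n,n+'0.png'); print(n,{k:v for k,v in f.items() if k!='pixels'}, 'cam',ray(f,0,0)[0])
print(telemetry.state())
E
```

```text
side {'fov_y': 51.196048633117265, 'cx': 318.3052794107725, 'cy': 196.4525657352594, 'R': array([[ 0.803, -0.596,  0.018],
       [-0.304, -0.435, -0.847],
       [ 0.513,  0.675, -0.531]]), 't': array([-404.81 ,  275.201,  694.199])} cam [  52.982 -589.985  608.794]
top {'fov_y': 50.536453477657844, 'cx': 321.1659898506144, 'cy': 199.35356362486712, 'R': array([[ 0.009, -1.   , -0.022],
       [-0.993, -0.007, -0.12 ],
       [ 0.12 ,  0.023, -0.992]]), 't': array([ 72.051, 553.287, 933.609])} cam [436.444  54.034 994.756]
{'time_s': 0.1, 'qpos': array([66.576, 18.348, 89.699, -0.   , 72.043, -1.146]), 'qvel': array([ 0.05 , -0.138, -0.104,  0.088,  0.141,  0.064]), 'effort': array([  0.   , -41.333, -23.251,   0.073,   0.042,  -0.   ]), 'ee_pos': array([217.93 , 531.947, 404.014]), 'ee_rot': array([-179.998,    0.089,   67.722]), 'force': array([ 0.349, -0.632, -0.525]), 'torque': array([-0.016, -0.067,  0.004]), 'gripper_width': 91.28312158393206}
```

View pics/side0.png

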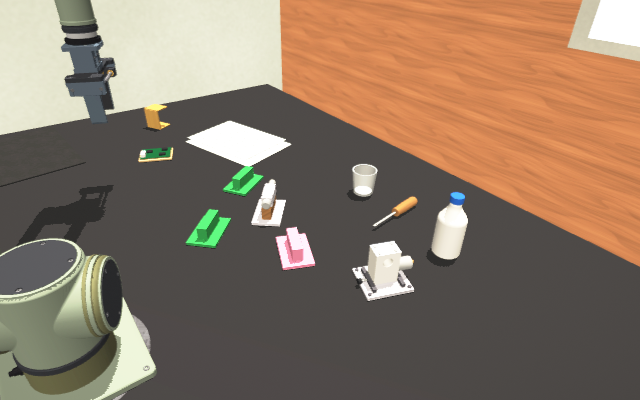

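View pics/top0.png

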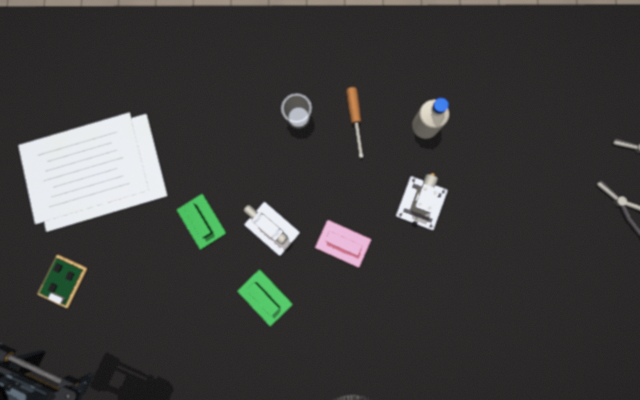

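The gauge lies on a wooden rest with a white/aluminium foot, at side (268,198) and top (270,228). The pump jig is at side (384,270) and top (423,202). Look-alikes are the green rests at top (201,221) and (265,297) and the pink one at (343,243). None of these carries a gauge, so I choose the wooden one. Next I check it in close crops.

```bash
python3 - <<'E'
from h import *
s=cv2.imread('pics/side0.png');t=cv2.imread('pics/top0.png')
def c(im,x0,y0,w,h,k): return cv2.resize(im[y0:y0+h,x0:x0+w],(w*k,h*k),interpolation=cv2.INTER_CUBIC)
a=np.hstack([c(s,240,170,60,65,6),c(t,235,195,70,65,6)[:, :420]])
b=np.hstack([c(s,345,235,75,70,5),c(t,385,165,75,70,5)])
cv2.imwrite('pics/c1.png',a);cv2.imwrite('pics/c2.png',b)
E
```

```text
(no output)
```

View pics/c1.png

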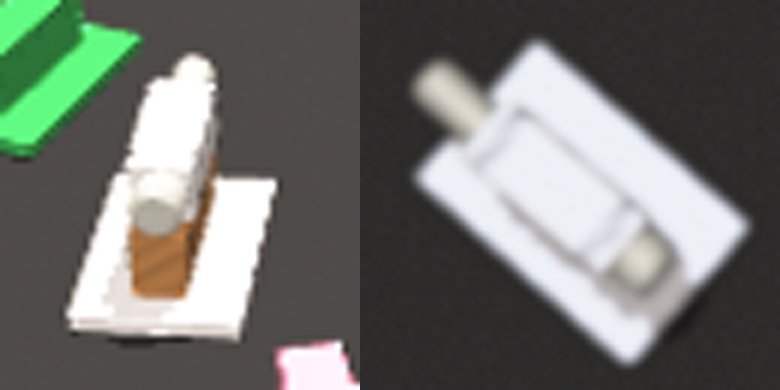

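View pics/c2.png

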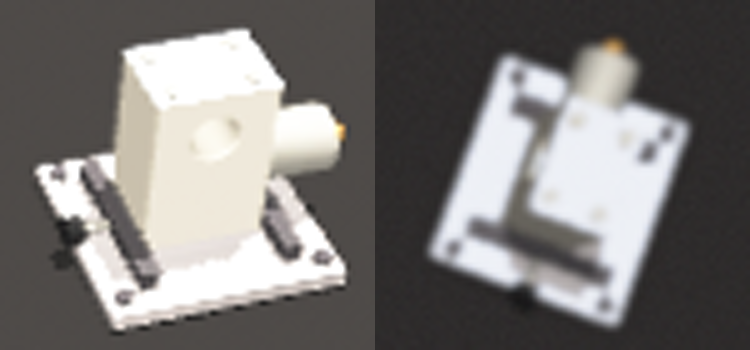

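The crop confirms it: the gauge lies on the wooden bar with its slim go end at top (247,207) and its fat no-go end at top (282,238). The jig's motor points up and right in the top view. Next I fit the feet.

```bash
cat > m.py <<'E'
from h import *
np.set_printoptions(precision=1,suppress=True)
def quad(f,x0,y0,x1,y1,th=110):
    g=cv2.cvtColor(f['pixels'],cv2.COLOR_RGB2GRAY)
    m=np.zeros_like(g); m[y0:y1,x0:x1]=(g[y0:y1,x0:x1]>th)*255
    cs,_=cv2.findContours(m,cv2.RETR_EXTERNAL,cv2.CHAIN_APPROX_NONE)
    c=max(cs,key=cv2.contourArea)
    return c,m
E
python3 - <<'E'
from m import *
T=imaging.grab_frame('top');S=imaging.grab_frame('side')
import pickle; pickle.dump((T,S),open('f0.pkl','wb'))
for nm,f,b,ker in(('rest',T,(235,195,305,260),13),('jig',T,(385,165,460,240),21)):
    c,m=quad(f,*b); 
    mo=cv2.morphologyEx(m,cv2.MORPH_CLOSE,np.ones((9,9))); mo=cv2.morphologyEx(mo,cv2.MORPH_OPEN,cv2.getStructuringElement(cv2.MORPH_ELLIPSE,(ker,ker)))
    # back-project the blob onto z=8 plane and fit rectangle
    cs,_=cv2.findContours(mo,cv2.RETR_EXTERNAL,cv2.CHAIN_APPROX_NONE); c=max(cs,key=cv2.contourArea)[:,0]
    P=np.array([onz(f,u,v,8)[:2] for u,v in c],np.float32)
    print(nm,cv2.minAreaRect(P)); print(cv2.boxPoints(cv2.minAreaRect(P)))
    print('px',cv2.boxPoints(cv2.minAreaRect(c.astype(np.float32))))
E
```

```text
rest ((492.77215576171875, 198.9051513671875), (130.72775268554688, 73.78019714355469), 49.74026107788086)
[[422.4 172.9]
 [478.7 125.2]
 [563.2 224.9]
 [506.9 272.6]]
px [[237.5 219.7]
 [258.5 195.7]
 [300.2 232.2]
 [279.2 256.2]]
jig ((554.5724487304688, -158.65029907226562), (93.7227783203125, 113.69019317626953), 69.04447937011719)
[[ 484.7 -182.1]
 [ 590.9 -222.7]
 [ 624.4 -135.2]
 [ 518.2  -94.6]]
px [[394.7 216.1]
 [411.6 171.1]
 [449.7 185.4]
 [432.8 230.4]]
```

```bash
cat >> m.py <<'E'
from scipy.ndimage import map_coordinates
from scipy.optimize import least_squares
def edge_pts(f,A,B,z,n=40,w=8,fr=(0.08,0.92),bright_in=True,inn=None):
    """subpixel half-level crossings across world segment A-B (xy at height z); inn = interior xy; returns pixel pts"""
    g=cv2.cvtColor(f['pixels'],cv2.COLOR_RGB2GRAY).astype(float)
    a=proj(f,[*A,z]);b=proj(f,[*B,z]);c=proj(f,[*inn,z]);d=(b-a)/np.linalg.norm(b-a);nn=np.array([-d[1],d[0]])
    if nn@(c-a)>0: nn=-nn   # outward
    out=[]
    s=np.arange(-w,w+.01,.1)
    for k in np.linspace(*fr,n):
        p=a+(b-a)*k; q=p+s[:,None]*nn
        I=map_coordinates(g,[q[:,1],q[:,0]],order=1)
        # outermost crossing: from the outside inward
        lo=np.median(I[-20:]);hi=I.max();h=(lo+hi)/2
        if hi-lo<60: continue
        j=np.where(I>h)[0]
        if len(j)==0 or j[-1]>=len(s)-2: continue
        out.append(p+s[j[-1]]*nn)
    return np.array(out)
E
python3 - <<'E'
from m import *
import pickle; T,S=pickle.load(open('f0.pkl','rb'))
def go(f,c0,yaw,L,W,skip,rng):
    c0=np.array(c0,float)
    for it in range(3):
        ex=np.array([np.cos(yaw),np.sin(yaw)]);ey=np.array([-ex[1],ex[0]])
        C=[c0+sx*L/2*ex+sy*W/2*ey for sx,sy in((1,1),(-1,1),(-1,-1),(1,-1))]
        names=['+y','-x','-y','+x']; lines={}
        for i,n in enumerate(names):
            if n in skip and skip[n] is None: continue
            fr=skip.get(n,(0.08,0.92))
            p=edge_pts(f,C[i],C[(i+1)%4],8,fr=fr,inn=c0,w=6)
            if len(p)<6: continue
            P=np.array([onz(f,u,v,8)[:2] for u,v in p])
            vx,vy,x0,y0=cv2.fitLine(P.astype(np.float32),cv2.DIST_HUBER,0,.01,.01).ravel()
            ax=ex if n[1]=='y' else ey
            if np.dot([vx,vy],ax)<0: vx,vy=-vx,-vy
            ang=np.arctan2(vy,vx)-(0 if n[1]=='y' else np.pi/2)
            lines[n]=(np.array([x0,y0]),ang,len(p))
        yaw=np.mean([((l[1]-yaw+np.pi)%(2*np.pi)-np.pi)+yaw for l in lines.values()])
        ex=np.array([np.cos(yaw),np.sin(yaw)]);ey=np.array([-ex[1],ex[0]])
        d={n:(l[0]@ (ey if n[1]=='y' else ex)) for n,l in lines.items()}
        cy=(d['+y']+d['-y'])/2; cx=(d['+x']+d['-x'])/2 if '+x' in d and '-x' in d else (d['-x']+L/2 if '-x' in d else d['+x']-L/2)
        c0=cx*ex+cy*ey
    print('centre',c0,'yaw',np.degrees(yaw),{n:round(float(np.degrees(l[1])),2) for n,l in lines.items()},'W',d['+y']-d['-y'],'L',d.get('+x',0)-d.get('-x',0))
    v=c0-ray(f,0,0)[0][:2]; print(' camera-facing: x',-v@ex,' y',-v@ey)
print('rest');go(T,[490,197],np.radians(49),110,70,{'+x':(0.72,0.95)},0)
go(T,[490,197],np.radians(49),110,70,{'+x':(0.05,0.25)},0)
print('jig');go(T,[550,-158],np.radians(-20.5),100,90,{'+x':(0.78,0.95)},0)
go(T,[550,-158],np.radians(-20.5),100,90,{'+x':(0.05,0.25)},0)
E
```

```text
rest
centre [487.4 192.3] yaw 48.8894499137819 {'+y': 49.74, '-x': 49.39, '-y': 49.75, '+x': 46.69} W 71.78903326022345 L 111.33546757068723
 camera-facing: x -137.6869675399761  y -52.514447993167714
centre [487.5 192.4] yaw 49.98269426120237 {'+y': 49.79, '-x': 49.43, '-y': 49.82, '+x': 50.9} W 71.87964982114488 L 111.58189861000989
 camera-facing: x -138.78354098930566  y -49.863925477847516
jig
centre [ 550.1 -156.9] yaw -20.44411582037982 {'+y': -20.84, '-x': -21.05, '-y': -20.72, '+x': -19.16} W 92.00350031783833 L 102.11641649730188
 camera-facing: x -180.1873034272691  y 157.9413174206294
centre [ 550.  -156.9] yaw -20.935851447693484 {'+y': -20.9, '-x': -21.17, '-y': -20.76, '+x': -20.91} W 91.93524029536512 L 101.9244736950069
 camera-facing: x -181.42941279161738  y 156.40280372971327
```

```bash
python3 - <<'E'
from m import *
import pickle; T,S=pickle.load(open('f0.pkl','rb'))
def c(f,x0,y0,w,h,k,lo,hi):
    im=f['pixels'][y0:y0+h,x0:x0+w,::-1].astype(float); im=np.clip((im-lo)/(hi-lo)*255,0,255).astype(np.uint8)
    return cv2.resize(im,(w*k,h*k),interpolation=cv2.INTER_CUBIC)
cv2.imwrite('pics/c3.png',np.hstack([c(S,365,238,50,55,8,140,255),c(T,405,180,45,55,8,140,255)]))
# predicted points
c0=np.array([550.4,-157.4]);y=np.radians(-20.85);ex=np.array([np.cos(y),np.sin(y)]);ey=np.array([-ex[1],ex[0]])
J=lambda a,b,z:[*(c0+a*ex+b*ey),z]
for s in(-8,0,8):
    print(s,'mouth side',proj(S,J(0,-18+s,62)),'topcorners side',[proj(S,J(a,b+s,84)) for a,b in((-26,-18),(26,-18),(26,18),(-26,18))])
    print('  topcorners top',[proj(T,J(a,b+s,84)) for a,b in((-26,-18),(26,-18),(26,18),(-26,18))])
E
```

```text
-8 mouth side [389.4 266.5] topcorners side [array([378.1, 260.1]), array([403. , 255.7]), array([395.2, 244.4]), array([371.1, 248.5])]
  topcorners top [array([436.6, 213.9]), array([444.7, 191.5]), array([428.9, 185.6]), array([420.7, 207.9])]
0 mouth side [387.8 263.9] topcorners side [array([376.5, 257.5]), array([401.2, 253.1]), array([393.5, 242. ]), array([369.6, 246. ])]
  topcorners top [array([433.1, 212.6]), array([441.2, 190.2]), array([425.4, 184.2]), array([417.2, 206.5])]
8 mouth side [386.1 261.3] topcorners side [array([374.9, 254.9]), array([399.5, 250.6]), array([391.9, 239.6]), array([368.1, 243.6])]
  topcorners top [array([429.5, 211.2]), array([437.7, 188.9]), array([421.9, 182.9]), array([413.7, 205.2])]
```

View pics/c3.png

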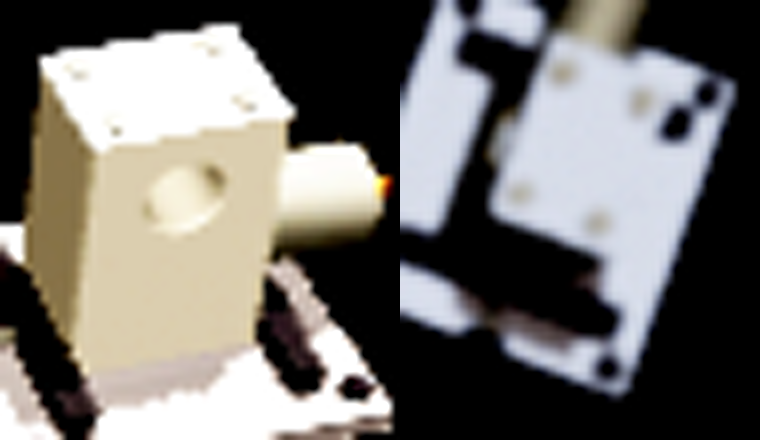

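```bash
python3 - <<'E'
from m import *
import pickle; T,S=pickle.load(open('f0.pkl','rb'))
c0=np.array([550.4,-157.4]);y=np.radians(-20.85);ex=np.array([np.cos(y),np.sin(y)]);ey=np.array([-ex[1],ex[0]])
C=[c0+sx*50*ex+sy*45*ey for sx,sy in((1,1),(-1,1),(-1,-1),(1,-1))]
for i,n,z,fr in((0,'+y',8,(.6,.95)),(1,'-x',8,(.05,.3)),(1,'-x',8,(.65,.95)),(2,'-y',0,(.1,.9)),(3,'+x',8,(.1,.4)),(3,'+x',0,(.1,.4))):
    p=edge_pts(S,C[i],C[(i+1)%4],z,fr=fr,inn=c0,w=6)
    P=np.array([onz(S,u,v,z)[:2]-c0 for u,v in p]); 
    print(n,z,fr,len(p),np.median(P@ex),np.median(P@ey))
# rest in side
c0=np.array([487.7,192.9]);y=np.radians(49.75);ex=np.array([np.cos(y),np.sin(y)]);ey=np.array([-ex[1],ex[0]])
C=[c0+sx*55*ex+sy*35*ey for sx,sy in((1,1),(-1,1),(-1,-1),(1,-1))]
for i,n,z,fr in((0,'+y',8,(.1,.95)),(1,'-x',0,(.1,.9)),(2,'-y',8,(.1,.9)),(2,'-y',0,(.1,.9)),(3,'+x',8,(.1,.3))):
    p=edge_pts(S,C[i],C[(i+1)%4],z,fr=fr,inn=c0,w=6)
    P=np.array([onz(S,u,v,z)[:2]-c0 for u,v in p]); 
    if len(P):print('rest',n,z,len(p),np.median(P@ex),np.median(P@ey))
# gauge ends
g=lambda f,a,b,z:proj(f,[*(c0+a*ex+b*ey),z])
print('gauge top: go tip',g(T,65,0,54),'handle',[g(T,a,b,68) for a,b in((35,14),(-35,14),(-35,-14),(35,-14))],'nogo',g(T,-51,0,54))
print('gauge side',g(S,65,0,54),g(S,-51,0,54),[g(S,a,b,68) for a,b in((35,14),(-35,14),(-35,-14),(35,-14))])
def c(f,x0,y0,w,h,k,lo,hi):
    im=f['pixels'][y0:y0+h,x0:x0+w,::-1].astype(float); im=np.clip((im-lo)/(hi-lo)*255,0,255).astype(np.uint8)
    return cv2.resize(im,(w*k,h*k),interpolation=cv2.INTER_CUBIC)
cv2.imwrite('pics/c4.png',np.hstack([c(S,250,172,40,60,8,120,255),c(T,240,200,55,60,8,120,255)]))
E
```

```text
+y 8 (0.6, 0.95) 39 -28.474564244324704 45.30516496963723
-x 8 (0.05, 0.3) 40 -50.23120585250477 27.93574883330517
-x 8 (0.65, 0.95) 40 -50.438665684938314 -28.420539687756524
-y 0 (0.1, 0.9) 40 -0.1082567277684714 -43.204497932364504
+x 8 (0.1, 0.4) 40 51.553000678695454 -23.001386232184927
+x 0 (0.1, 0.4) 40 56.48772974689669 -21.129933819057243
rest +y 8 40 -5.315005983410778 34.86990163910568
rest -x 0 40 -52.10500539626885 0.15254767050012263
rest -y 8 40 -3.0366761201004735 -37.06645795940284
rest -y 0 40 -2.385493415291114 -35.26352232342644
rest +x 8 40 55.493895362763794 -20.973945371575997
gauge top: go tip [246.8 208. ] handle [array([251.4, 221. ]), array([275.2, 241.9]), array([283.6, 232.2]), array([259.9, 211.4])] nogo [285.6 242. ]
gauge side [271.6 182.3] [264.  206.4] [array([264.1, 183.2]), array([259.1, 197.7]), array([270.6, 198.3]), array([275. , 183.7])]
```

View pics/c4.png

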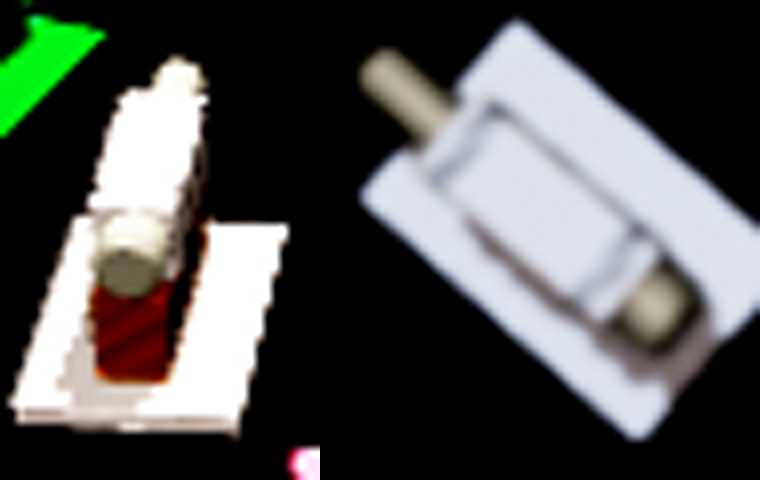

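```bash
python3 - <<'E'
from m import *
import pickle; T,S=pickle.load(open('f0.pkl','rb'))
c0=np.array([487.7,192.9]);y=np.radians(49.75);ex=np.array([np.cos(y),np.sin(y)]);ey=np.array([-ex[1],ex[0]])
p=T['pixels'].astype(int); d=p[:,:,0]-p[:,:,2]
print(d[203:246,243:292][::2,::2])
m=((d>12)&(p[:,:,1]>70)).astype(np.uint8); m[:195]=0;m[262:]=0;m[:,:235]=0;m[:,305:]=0
n,l,st,ce=cv2.connectedComponentsWithStats(m)
for i in range(1,n):
    if st[i,4]>8:
        ys,xs=np.where(l==i); P=np.array([onz(T,u,v,62)[:2]-c0 for u,v in zip(xs,ys)])
        print(st[i],ce[i],'x',P@ex.T.min() if 0 else (P@ex).min(),(P@ex).max(),(P@ex).mean(),'y',(P@ey).min(),(P@ey).max(),(P@ey).mean())
E
```

```text
[[  2   1   3   3   3   3   2   3   3  -4 -15 -15  -6   1   3   1   1   2
    3   2   3   2   2   3   3]
 [  4   3   7   8   3   1   3   2  -3 -14  -8  -8 -16  -5   1   2   2   2
    2   2   3   2   2   2   1]
 [  4  10  13  13   9   4   1  -1 -11 -10  -9  -8  -8 -11  -7  -1   2   2
    2   2   1   3   3   1   3]
 [  5  12  16  15  13   9   4  -8 -11  -8  -8  -8  -7  -9 -10 -12  -1   3
    3   3   2   3   3   3   2]
 [  5   9  12  15  15  14   9 -10  -8  -9  -9  -8  -8  -9  -8 -10 -11  -1
    3   2   3   3   2   2   2]
 [  2   5   9  13  16  16  13  -4  -8  -9 -11  -8  -9  -8  -8  -8 -10 -11
   -3   1   3   2   1   3   3]
 [  3   2   5   9  12  15   2  -8 -11  -9  -5  -7  -9  -8  -8  -8  -8  -9
  -13  -5   3   3   1   2   1]
 [  2   3   2   1   7   6  -7 -10 -10  -9  -8  -6  -6  -9  -8  -8  -8  -8
   -8 -17  -6   3   3   2   2]
 [  3   1  -3 -13  -6  -5  -9 -10 -10  -9  -8  -8  -7  -8 -10  -8  -8  -8
   -8  -8 -15  -5   1   3   2]
 [  2  -4 -15 -10  -8  -5 -14  -9  -9  -8  -9  -8  -8  -7  -7  -9  -8  -8
   -8  -9  -8  -9  -9  -2   2]
 [  0 -12  -9  -9  -9  -9  -8  -8  -8  -8  -8  -8 
[... 814 characters left out ...]
3   2   3  -3 -14 -10  -8  -9  -8   1   0  -6   7
   14  16  14   9   5  -7  -9]
 [  3   3   3   1   2   4   2   2   3  -3 -14 -10  -8  -8  -8  -4   5   8
   11  13  11   6   7  -4 -14]
 [  2   2   4   3   3   3   2   1   3   2  -1  -9  -9  -9  -8  -9   1   5
    7   8   6   6   6   5   0]
 [  3   1   2   3   3   2   1   2   3   2   3   0  -8 -11  -8  -8  -9  -5
    6   6   6   6   4   3   2]]
[246 207  10   9  47] [250.2 210.9] x 41.93379348770769 64.59320359224381 53.128897125307 y -5.263497941090666 4.887488789257212 -0.4647047682857672
[279 235   6   7  30] [281.4 237.7] x -43.401254773880105 -33.6036208428958 -38.72981258523669 y -8.149923860410338 6.0180497322098265 -1.4039068489606854
```

```bash
cat > st.py <<'E'
from h import *
from scipy.spatial.transform import Rotation as Ro
np.set_printoptions(precision=2,suppress=True)
def tgt(P,yaw):
    s=telemetry.state(); R=Ro.from_euler('xyz',s['ee_rot'],degrees=True)
    G=Ro.from_euler('xyz',[180,0,yaw],degrees=True)
    print('t',round(s['time_s'],2),'pos',s['ee_pos'],'rot',s['ee_rot'],'w',round(s['gripper_width'],1),'F',s['force'],'T',s['torque'])
    print('shift',np.array(P)-s['ee_pos'],'rv',np.round((G*R.inv()).as_rotvec(),4))
JY=np.radians(-20.85);JX=np.array([np.cos(JY),np.sin(JY)]);JYv=np.array([-JX[1],JX[0]])
JC=np.array([550.4,-157.4])
def J(a,b,z): return np.array([*(JC+a*JX+b*JYv),z])
def jig():
    s=telemetry.state(); d=s['ee_pos'][:2]-JC; F=s['force'][:2]
    print('t',round(s['time_s'],2),'jig xy',d@JX,d@JYv,'z',s['ee_pos'][2]-172,'yaw',s['ee_rot'],'w',round(s['gripper_width'],1),'Fjig',F@JX,F@JYv,s['force'][2],'T',s['torque'])
E
python3 -c "
from st import *
tgt([489.7,193.8,300],-39.7)"
```

```text
t 0.2 pos [217.91 532.   404.28] rot [-180.      0.06   67.73] w 91.0 F [ 0.29 -0.23  0.51] T [ 0.02 -0.   -0.05]
shift [ 271.79 -338.2  -104.28] rv [ 0.   -0.   -1.87]
```

jog_arm(
  series=[
    [[40,-30,0],[0,0,-0.12],1],
    [[70,-65,0],[0,0,-0.24],1],
    [[95,-100,0],[0,0,-0.36],1],
    [[120,-133,0],[0,0,-0.48],1],
    [[145,-166,0],[0,0,-0.6],1],
  ],
  squeeze=45,
)

```text
time_s: 0.62
ee_pos: [355.6, 375.1, 404.1]
ee_rot: [180.0, 0.1, 33.0]
force: [0.9, 0.3, -0.2]
gripper_width: 91.3
```

jog_arm(
  series=[
    [[27,-36,-10],[0,0,-0.12],1],
    [[54,-72,-20],[0,0,-0.24],1],
    [[81,-108,-40],[0,0,-0.36],1],
    [[110,-145,-55],[0,0,-0.48],1],
    [[134,-181,-70],[0,0,-0.6],1],
  ],
)

```text
time_s: 1.03
ee_pos: [474.3, 215.3, 343.2]
ee_rot: [-180.0, 0.0, -1.7]
force: [0.7, 0.6, -0.6]
gripper_width: 90.8
```

jog_arm(
  series=[
    [[0,0,-10],[0,0,-0.12],1],
    [[0,0,-20],[0,0,-0.24],1],
    [[0,0,-30],[0,0,-0.36],1],
    [[0,0,-34],[0,0,-0.48],1],
    [[0,0,-34],[0,0,-0.6],1],
  ],
)

```text
time_s: 1.45
ee_pos: [474.0, 214.9, 307.8]
ee_rot: [179.9, 0.1, -36.4]
force: [-0.2, -0.8, 0.2]
gripper_width: 91.5
```

```bash
python3 -c "
from st import *
tgt([489.7,193.8,270],-39.7)"
```

```text
t 1.45 pos [474.01 214.88 307.8 ] rot [179.86   0.14 -36.42] w 91.5 F [-0.15 -0.77  0.19] T [-0.08  0.13  0.05]
shift [ 15.69 -21.08 -37.8 ] rv [ 0.   -0.   -0.06]
```

jog_arm(
  series=[
    [[8,-10,-10],[0,0,-0.03],1],
    [[15.7,-21,-20],[0,0,-0.06],1],
    [[15.7,-21,-38],[0,0,-0.06],1],
    [[15.7,-21,-38],[0,0,-0.06],1],
    [[15.7,-21,-38],[0,0,-0.06],1],
  ],
)

```text
time_s: 1.87
ee_pos: [489.8, 192.9, 268.4]
ee_rot: [179.7, 0.2, -39.9]
force: [-0.1, 1.1, -0.4]
gripper_width: 91.0
```

```bash
python3 -c "
from st import *
grab('side','s1.png');grab('top','t1.png')
tgt([489.7,193.8,226],-39.7)
a=cv2.imread('pics/s1.png')[120:260,200:340];b=cv2.imread('pics/t1.png')[150:290,200:340]
cv2.imwrite('pics/c5.png',cv2.resize(np.hstack([a,b]),None,fx=2.85,fy=2.85,interpolation=cv2.INTER_CUBIC))"
```

```text
t 1.97 pos [490.13 193.59 269.98] rot [179.88   0.13 -39.85] w 91.2 F [ 0.88  1.12 -0.31] T [-0.11  0.09 -0.02]
shift [ -0.43   0.21 -43.98] rv [ 0. -0.  0.]
```

View pics/c5.png

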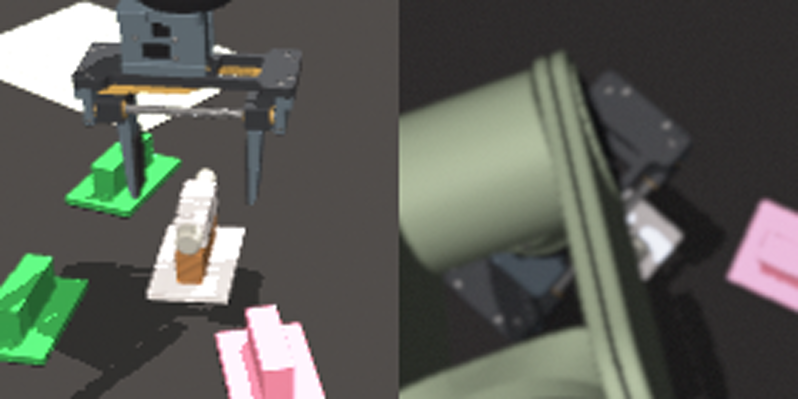

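The side crop shows the open fingers straddling the gauge at about crop (197,210). The top view is blocked by the arm. I descend.

jog_arm(
  series=[
    [[-0.4,0.2,-10],[0,0,0],1],
    [[-0.4,0.2,-22],[0,0,0],1],
    [[-0.4,0.2,-34],[0,0,0],1],
    [[-0.4,0.2,-44],[0,0,0],1],
    [[-0.4,0.2,-44],[0,0,0],1],
  ],
)

```text
time_s: 2.38
ee_pos: [489.0, 193.7, 224.2]
ee_rot: [179.7, 0.2, -39.8]
force: [-0.7, -0.8, -0.5]
gripper_width: 91.1
```

```bash
python3 -c "
from st import *
tgt([489.7,193.8,226],-39.7)"
```

```text
t 2.38 pos [489.02 193.67 224.19] rot [179.7    0.22 -39.82] w 91.1 F [-0.68 -0.83 -0.51] T [-0.14  0.18 -0.03]
shift [0.68 0.13 1.81] rv [ 0.   -0.01  0.  ]
```

jog_arm(
  series=[
    [[0.6,0.1,1],[0,0,0],0.8],
    [[0.6,0.1,1],[0,0,0],0.6],
    [[0.6,0.1,1],[0,0,0],0.45],
    [[0.6,0.1,1],[0,0,0],0.35],
    [[0.6,0.1,1],[0,0,0],0.3],
  ],
  squeeze=45,
)

```text
time_s: 2.8
ee_pos: [489.8, 193.8, 225.7]
ee_rot: [179.8, 0.2, -39.8]
force: [0.1, -0.6, -0.4]
gripper_width: 60.9
```

```bash
python3 -c "
from st import *
for i in range(3):
  tgt([489.7,193.8,226],-39.7); grab('side')"
```

```text
t 2.8 pos [489.78 193.83 225.69] rot [179.76   0.19 -39.82] w 60.9 F [ 0.06 -0.64 -0.39] T [-0.06  0.1   0.02]
shift [-0.08 -0.03  0.31] rv [ 0.   -0.01  0.  ]
t 2.85 pos [489.73 193.81 225.62] rot [179.75   0.2  -39.82] w 56.7 F [ 0.25 -0.14 -0.06] T [-0.08  0.12  0.02]
shift [-0.03 -0.01  0.38] rv [ 0.   -0.01  0.  ]
t 2.9 pos [489.69 193.77 225.52] rot [179.74   0.2  -39.82] w 53.0 F [-0.31 -0.92 -0.1 ] T [-0.1   0.11 -0.  ]
shift [0.01 0.03 0.48] rv [ 0.   -0.01  0.  ]
```

Position noise is low. Before gripping I take out the 0.25° tilt and the 0.4 mm height error, then close.

jog_arm(
  series=[
    [[0,0,0.5],[0.002,-0.005,0.002],0.3],
    [[0,0,0.5],[0.002,-0.005,0.002],0.2],
    [[0,0,0.5],[0.002,-0.005,0.002],0.1],
    [[0,0,0.5],[0.002,-0.005,0.002],0],
    [[0,0,0.5],[0.002,-0.005,0.002],0],
  ],
  squeeze=45,
)

```text
time_s: 3.37
ee_pos: [489.6, 193.8, 226.0]
ee_rot: [180.0, 0.1, -39.7]
force: [-0.6, 0.7, 1.3]
gripper_width: 27.9
```

jog_arm(
  series=[
    [[0,0,0],[0,0,0],0],
    [[0,0,0],[0,0,0],0],
    [[0,0,0],[0,0,0],0],
    [[0,0,0],[0,0,0],0],
    [[0,0,0],[0,0,0],0],
  ],
)

```text
time_s: 3.78
ee_pos: [489.6, 193.8, 226.1]
ee_rot: [-180.0, 0.1, -39.7]
force: [-0.2, 0.3, 0.8]
gripper_width: 27.8
```

```bash
python3 -c "
from st import *
tgt([489.7,193.8,226],-39.7); grab('side')"
```

```text
t 3.78 pos [489.64 193.82 226.05] rot [-180.      0.07  -39.71] w 27.8 F [-0.25  0.34  0.81] T [-0.09  0.17 -0.05]
shift [ 0.06 -0.02 -0.05] rv [-0. -0.  0.]
```

```bash
python3 -c "
from st import *
import pickle; T,S=pickle.load(open('f0.pkl','rb'))
for n,p,z in(('bottle',(440,105),150),('bottle',(427,128),10),('beaker',(297,112),35),('driver',(353,100),10)):
  w=onz(T,*p,z); d=w[:2]-JC; print(n,w,'jig',d@JX,d@JYv)
print(J(0.6,-102,310)); tgt(J(0.6,-102,310),-20.85)"
```

```text
bottle [ 735.26 -168.18  150.  ] jig 176.594298140824 55.72110732904222
bottle [ 728.14 -172.93   10.  ] jig 171.63015458654175 48.745914055866756
beaker [758.44 135.08  35.  ] jig 90.31772358385956 347.3782638368503
driver [796.92   2.73  10.  ] jig 173.3822449266839 237.38483229022756
[ 514.66 -252.93  310.  ]
t 3.83 pos [489.63 193.81 226.04] rot [180.     0.07 -39.71] w 27.4 F [-0.38  0.11  0.5 ] T [-0.07  0.14 -0.01]
shift [  25.02 -446.74   83.96] rv [-0.   -0.    0.33]
```

jog_arm(
  series=[
    [[0,0,12],[0,0,0],0],
    [[0,0,28],[0,0,0],0],
    [[0,0,48],[0,0,0],0],
    [[0,0,68],[0,0,0],0],
    [[0,0,88],[0,0,0],0],
  ],
)

```text
time_s: 4.25
ee_pos: [489.3, 193.6, 314.1]
ee_rot: [179.9, 0.1, -39.7]
force: [0.1, -0.7, -2.3]
gripper_width: 27.7
```

jog_arm(
  series=[
    [[1,-20,0],[0,0,0.03],0],
    [[2,-48,0],[0,0,0.07],0],
    [[4,-78,0],[0,0,0.1],0],
    [[6,-108,0],[0,0,0.13],0],
    [[8,-138,0],[0,0,0.17],0],
  ],
)

```text
time_s: 4.67
ee_pos: [496.8, 54.4, 313.6]
ee_rot: [179.9, 0.2, -29.8]
force: [0.4, -0.3, -2.6]
gripper_width: 27.8
```

jog_arm(
  series=[
    [[2,-34,0],[0,0,0.03],0],
    [[4,-68,0],[0,0,0.07],0],
    [[6,-102,0],[0,0,0.1],0],
    [[8,-136,0],[0,0,0.13],0],
    [[9,-165,0],[0,0,0.16],0],
  ],
)

```text
time_s: 5.08
ee_pos: [505.5, -112.7, 313.0]
ee_rot: [179.8, 0.2, -20.6]
force: [0.4, 0.8, -1.8]
gripper_width: 28.0
```

```bash
python3 -c "
from st import *
tgt(J(0.6,-102,310),-20.85)"
```

```text
t 5.08 pos [ 505.5  -112.69  312.98] rot [179.82   0.22 -20.61] w 28.0 F [ 0.42  0.84 -1.75] T [-0.04  0.04  0.02]
shift [   9.16 -140.24   -2.98] rv [ 0. -0. -0.]
```

jog_arm(
  series=[
    [[2,-33,0],[0,0,-0.004],0],
    [[4,-66,0],[0,0,-0.004],0],
    [[6,-99,0],[0,0,-0.004],0],
    [[8,-125,0],[0,0,-0.004],0],
    [[9,-140,0],[0.003,-0.003,-0.004],0],
  ],
)

```text
time_s: 5.5
ee_pos: [514.3, -255.6, 312.2]
ee_rot: [180.0, 0.1, -20.9]
force: [1.1, 1.0, -3.1]
gripper_width: 28.1
```

```bash
python3 -c "
from st import *
tgt(J(0.6,-102,234.2),-20.85)"
```

```text
t 5.5 pos [ 514.31 -255.56  312.15] rot [179.98   0.14 -20.95] w 28.1 F [ 1.11  1.03 -3.11] T [-0.09  0.09  0.02]
shift [  0.35   2.63 -77.95] rv [-0. -0.  0.]
```

jog_arm(
  series=[
    [[0.3,2,-20],[0,-0.002,0.002],0],
    [[0.3,2.3,-42],[0,-0.002,0.002],0],
    [[0.3,2.6,-62],[0,-0.002,0.002],0],
    [[0.3,2.6,-76],[0,-0.002,0.002],0],
    [[0.3,2.6,-77],[0,-0.002,0.002],0],
  ],
)

```text
time_s: 5.92
ee_pos: [513.2, -252.4, 231.5]
ee_rot: [-179.9, 0.5, -20.8]
force: [-0.3, -0.0, -3.0]
gripper_width: 27.7
```

jog_arm(
  series=[
    [[0,0,0],[0,0,0],0],
    [[0,0,0],[0,0,0],0],
    [[0,0,0],[0,0,0],0],
    [[0,0,0],[0,0,0],0],
    [[0,0,0],[0,0,0],0],
  ],
)

```text
time_s: 6.33
ee_pos: [513.5, -252.5, 232.4]
ee_rot: [-179.9, 0.4, -20.8]
force: [-0.0, 0.4, -2.6]
gripper_width: 27.8
```

```bash
python3 -c "
from st import *
grab('side','s2.png');grab('top','t2.png')
tgt(J(0.6,-102,234.2),-20.85);jig()
a=cv2.imread('pics/s2.png')[200:320,310:450];b=cv2.imread('pics/t2.png')[140:260,380:520]
cv2.imwrite('pics/c6.png',np.vstack([cv2.resize(a,None,fx=5,fy=5,interpolation=cv2.INTER_CUBIC)[:, :700]]))
cv2.imwrite('pics/c7.png',cv2.resize(b,None,fx=5,fy=5,interpolation=cv2.INTER_CUBIC))"
```

```text
t 6.43 pos [ 513.38 -252.47  232.11] rot [-179.94    0.42  -20.84] w 27.7 F [ 0.14  0.65 -2.8 ] T [-0.14  0.06  0.01]
shift [ 1.27 -0.46  2.09] rv [-0.   -0.01 -0.  ]
t 6.43 jig xy -0.7552231069513348 -102.02020042267317 z 60.114496997087514 yaw [-179.94    0.42  -20.84] w 27.7 Fjig -0.10085415276651742 0.6564705388070246 -2.804388696764707 T [-0.14  0.06  0.01]
```

View pics/c6.png

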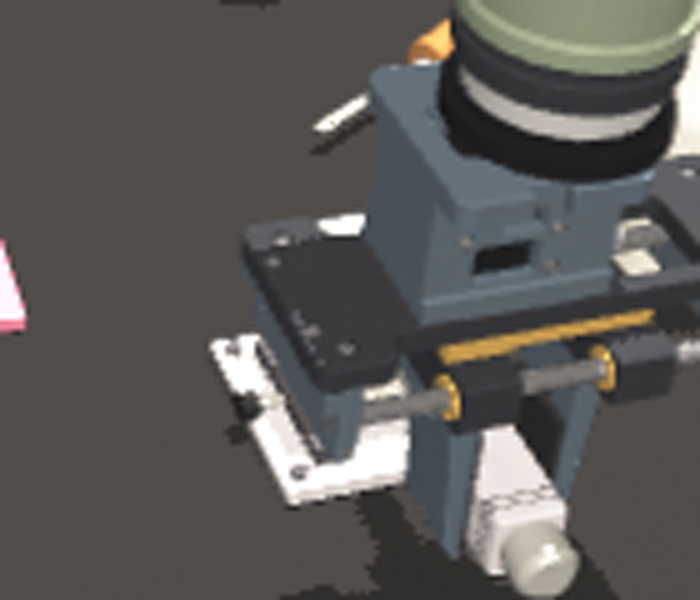

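View pics/c7.png

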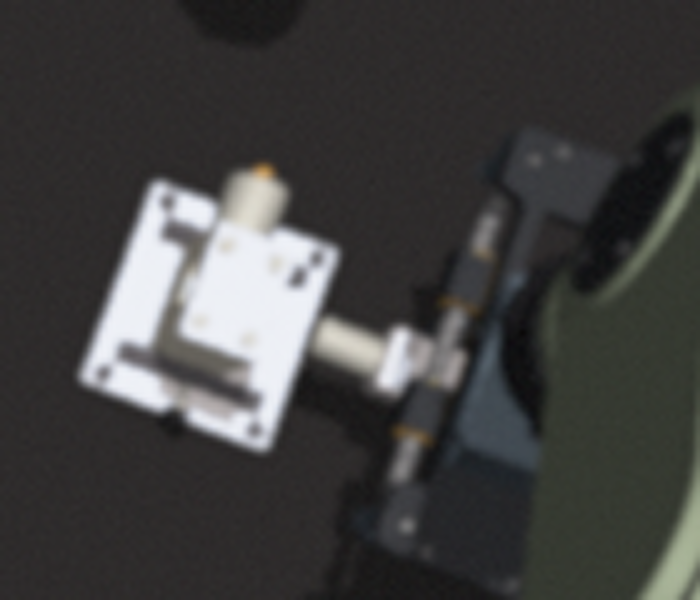

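```bash
cat > pin.py <<'E'
from st import *
def pin(f,box=(435,195,462,222),z=62):
    p=f['pixels'].astype(int); d=p[:,:,0]-p[:,:,2]
    x0,y0,x1,y1=box
    m=np.zeros(d.shape,np.uint8); m[y0:y1,x0:x1]=((d>9)&(p[:,:,1]>90))[y0:y1,x0:x1]
    n,l,st,ce=cv2.connectedComponentsWithStats(m)
    i=1+np.argmax(st[1:,4]); ys,xs=np.where(l==i)
    P=np.array([onz(f,u,v,z)[:2]-JC for u,v in zip(xs,ys)])
    print('pin px',ce[i],st[i],'jig x',(P@JX).mean(),'y',(P@JYv).min(),(P@JYv).max(),(P@JYv).mean())
    vx,vy,_,_=cv2.fitLine(P.astype(np.float32),cv2.DIST_L2,0,.01,.01).ravel()
    print('axis angle in jig (90=aligned)',np.degrees(np.arctan2(np.dot([vx,vy],JYv),np.dot([vx,vy],JX)))%180)
E
python3 -c "
from pin import *
import pickle
f=imaging.grab_frame('top'); pickle.dump(f,open('f2.pkl','wb')); pin(f)
# holes
p=f['pixels'].astype(int); d=p[:,:,0]-p[:,:,2]
print(d[184:214:1,414:440])
"
```

```text
pin px [449.17 208.6 ] [443 204  14  10  87] jig x -1.1774610127638985 y -66.43094405583825 -37.6343743257452 -52.10153486140994
axis angle in jig (90=aligned) 89.8628048083824
[[ -6  -7 -10 -13 -15 -10 -10  -9 -10  -5  -5  -2   4  10  10  12  15  15
   13  13   9   5   1   2   1   2]
 [ -1  -1  -2  -5  -8 -12 -13 -11  -7 -10  -8  -7  -4  -1   2   4  10  11
   12  11   4  -3  -6  -4  -3  -1]
 [  1   1   0   0  -1  -2  -4  -2  -4 -11  -8  -7  -6  -6  -5  -4  -1   1
    3   2  -5 -12 -14 -12  -9  -7]
 [  0  -1   2   2   4   6   6   2  -5  -8  -4  -2  -2  -6  -8  -8  -7  -6
   -6  -8 -12  -9 -10 -10 -12 -14]
 [ -7  -2   1   5   8   9   7   0  -8  -3   3   7   2  -4  -8  -8  -9  -9
   -8  -9 -10  -9  -9  -9  -8 -10]
 [-11  -9  -2   5  11  11   5  -5 -11  -4   6  11   3  -5  -8  -8  -8  -9
   -9  -9  -8  -8  -8  -8  -8  -8]
 [ -9 -10  -5   4  10   9   1 -10  -9  -7  -1   0  -3  -7  -8  -8  -8  -9
   -9  -8  -8  -7  -7  -8  -9  -8]
 [ -9 -12  -5   6  11   8  -2 -13  -9  -8  -8  -8  -7  -8  -8  -8  -9  -8
   -9  -7  -2   1  -2  -7  -9  -9]
 [-10 -13  -2   9  13   7  -5 -10  -9  -9  -9  -8  
[... 1647 characters left out ...]
 3   3  -3
   -8  -8  -8  -8  -8  -9  -8 -10]
 [ 11   9   6   2  -3  -6  -9 -13 -10  -9 -10  -9  -9  -8  -2   3   2  -4
   -8  -8  -8  -8  -8  -8  -9 -10]
 [ 10  10  10   9   9   5   1  -3  -7  -9 -13 -10  -9  -9  -7  -4  -5  -7
   -8  -9  -9  -8  -9  -8  -9 -10]
 [  9  10   9  10   9  10   9   7   5   1  -5  -9 -13 -11  -8  -9  -8  -9
   -8  -8  -8  -8  -8  -8 -10 -16]
 [  7   7   8  10  10  10  10  10   9   9   6   2  -3  -5  -9 -12  -9  -9
   -9  -8  -9  -8  -8  -9 -10 -14]
 [  2   4   5   7   8   9   8  10  11  10  10   9   8   5   3  -4 -10 -10
   -9  -8  -8  -8  -8 -10 -10 -10]
 [ -1   0   0   3   4   6   7   8   9  10  10  10   9   8   6   2  -8 -10
   -8  -8  -8  -8  -8  -9 -14  -8]]
```

```bash
python3 -c "
from pin import *
import pickle
f=pickle.load(open('f2.pkl','rb'))
p=f['pixels'].astype(float); d=p[:,:,0]-p[:,:,2]+8
W=[]
for c,r in((425,188.6),(434.9,192),(419.6,203.8),(429.4,207.4)):
  c0,r0=int(round(c)),int(round(r)); w=np.clip(d[r0-2:r0+3,c0-2:c0+3]-1,0,None); yy,xx=np.mgrid[r0-2:r0+3,c0-2:c0+3]
  u,v=(w*xx).sum()/w.sum(),(w*yy).sum()/w.sum(); X=onz(f,u,v,84)[:2]-JC; W.append([X@JX,X@JYv]); print(u,v,W[-1])
W=np.array(W);print('centre',W.mean(0), 'ang',np.degrees(np.arctan2(*(W[3]-W[2])[::-1])),np.degrees(np.arctan2(*(W[1]-W[0])[::-1])))
"
```

```text
424.94871794871796 188.56410256410257 [np.float64(16.764744511289482), np.float64(15.680318128744606)]
434.81111111111113 192.2888888888889 [np.float64(16.77273760125467), np.float64(-6.7894373791047595)]
419.6212121212121 203.8030303030303 [np.float64(-18.561890773951546), np.float64(15.134270445102503)]
429.4246575342466 207.34246575342465 [np.float64(-18.16688987903593), np.float64(-6.9918101143)]
centre [-0.8   4.26] ang -88.97724857809202 -89.97961836741855
```

```bash
python3 -c "
from st import *
tgt(J(0,-85,234.1),-20.85)"
```

```text
t 6.48 pos [ 513.32 -252.45  231.98] rot [-179.94    0.43  -20.83] w 27.4 F [-0.66 -0.87 -2.87] T [-0.11  0.04 -0.01]
shift [ 6.82 15.61  2.12] rv [-0.   -0.01 -0.  ]
```

jog_arm(
  series=[
    [[1.5,3,2.1],[-0.001,-0.007,0],0],
    [[3,6,2.1],[-0.001,-0.007,0],0],
    [[5,10,2.1],[-0.001,-0.007,0],0],
    [[6.8,15.6,2.1],[-0.001,-0.007,0],0],
    [[6.8,15.6,2.1],[-0.001,-0.007,0],0],
  ],
)

```text
time_s: 6.9
ee_pos: [520.4, -235.8, 234.1]
ee_rot: [-179.8, 0.1, -20.8]
force: [0.1, -0.9, -2.6]
gripper_width: 27.7
```

```bash
sed -i 's/precision=2/precision=4/' st.py; python3 -c "
from pin import *
for i in range(3): jig(); f=imaging.grab_frame('top')
pin(f,(425,195,462,222))
tgt(J(0,-82,234.1),-20.85)"
```

```text
t 6.9 jig xy -0.11111868745868182 -83.89676274567863 z 62.05097627161254 yaw [-179.818     0.0555  -20.7908] w 27.7 Fjig 0.42054609515627894 -0.8530683272885671 -2.611602014018035 T [-0.0589  0.0995 -0.0172]
t 6.95 jig xy -0.101516185769823 -84.25808999486233 z 62.00883743181038 yaw [-179.8435    0.0572  -20.7721] w 27.7 Fjig -0.2523318241959615 -0.9552685496358533 -3.0551402909323393 T [-0.0966  0.1342  0.0049]
t 7.0 jig xy -0.07273908088276002 -84.56939431131585 z 62.01590079606618 yaw [-179.8522    0.0523  -20.7855] w 28.1 Fjig -0.40418272573251657 0.37391349552510045 -2.7972938951480053 T [-0.0674  0.0693  0.0039]
pin px [442.68   205.2533] [436 201  14  10  75] jig x 0.6556323032255301 y -49.2834155062981 -21.886011906298165 -36.42863097556118
axis angle in jig (90=aligned) 91.66909668544011
t 7.05 pos [ 520.2033 -236.6404  234.0121] rot [-179.8561    0.047   -20.804 ] w 28.0 F [-0.0855  0.718  -2.8644] T [-0.0855  0.0864  0.0102]
shift [1.011  2.6101 0.0879] rv [-0.0026  0.0001 -0.0008]
```

jog_arm(
  series=[
    [[0.7,1.9,0.1],[-0.002,0,-0.001],0],
    [[1.4,3.8,0.1],[-0.002,0,-0.001],0],
    [[2.1,5.6,0.1],[-0.002,0,-0.001],0],
    [[2.8,7.4,0.1],[-0.002,0,-0.001],0],
    [[3.2,8.4,0.1],[-0.002,0,-0.001],0],
  ],
)

```text
time_s: 7.47
ee_pos: [523.5, -228.0, 234.1]
ee_rot: [-180.0, 0.0, -20.9]
force: [0.3, 0.8, -2.7]
gripper_width: 28.2
```

```bash
python3 -c "
from st import *
jig();tgt(J(0,-65,234.1),-20.85)"
```

```text
t 7.47 jig xy -0.03765325326962202 -75.5549602328211 z 62.08873479924338 yaw [-179.9586    0.008   -20.8565] w 28.2 Fjig -0.019560995266609465 0.8533489276271463 -2.711407584708093 T [-0.0965  0.107   0.0024]
t 7.47 pos [ 523.4731 -227.9939  234.0887] rot [-179.9586    0.008   -20.8565] w 28.2 F [ 0.2854  0.8044 -2.7114] T [-0.0965  0.107   0.0024]
shift [3.7919 9.8504 0.0113] rv [-0.0007  0.0001  0.0001]
```

jog_arm(
  series=[
    [[0.5,1.3,0],[0,0,0],0],
    [[1,2.6,0],[0,0,0],0],
    [[1.5,3.9,0],[0,0,0],0],
    [[2,5.2,0],[0,0,0],0],
    [[2.5,6.5,0],[0,0,0],0],
  ],
)

```text
time_s: 7.88
ee_pos: [526.0, -221.4, 234.1]
ee_rot: [-180.0, 0.0, -20.9]
force: [0.5, 0.6, -2.2]
gripper_width: 27.9
```

```bash
python3 -c "
from st import *
jig();tgt(J(0,-60,234.1),-20.85)"
```

```text
t 7.88 jig xy -0.015387894752701518 -68.45348174806632 z 62.1105512448182 yaw [-179.9583    0.0088  -20.8562] w 27.9 Fjig 0.27735524759527336 0.7789214099998931 -2.2430752676644867 T [-0.1218  0.0925 -0.0105]
t 7.88 pos [ 526.0215 -221.3654  234.1106] rot [-179.9583    0.0088  -20.8562] w 27.9 F [ 0.5364  0.6292 -2.2431] T [-0.1218  0.0925 -0.0105]
shift [ 3.0232  7.8944 -0.0106] rv [-0.0007  0.0001  0.0001]
```

jog_arm(
  series=[
    [[0.7,1.9,0],[0,0,0],0],
    [[1.4,3.8,0],[0,0,0],0],
    [[2.1,5.6,0],[0,0,0],0],
    [[2.8,7.4,0],[0,0,0],0],
    [[3.5,9.3,0],[0,0,0],0],
  ],
)

```text
time_s: 8.3
ee_pos: [529.6, -211.9, 234.1]
ee_rot: [-180.0, 0.0, -20.9]
force: [0.1, 0.8, -3.0]
gripper_width: 27.4
```

```bash
python3 -c "
from st import *
jig();tgt(J(0,-53,234.1),-20.85)
grab('top','t3.png');b=cv2.imread('pics/t3.png')[150:250,390:490]
cv2.imwrite('pics/c8.png',cv2.resize(b,None,fx=5,fy=5,interpolation=cv2.INTER_CUBIC))"
```

```text
t 8.3 jig xy -0.040646086576287536 -58.30740721001339 z 62.12961666221429 yaw [-179.9582    0.0046  -20.8551] w 27.4 Fjig -0.14251555505240152 0.7868462151472814 -2.9693468231461884 T [-0.1083  0.0655 -0.079 ]
t 8.3 pos [ 529.6091 -211.8747  234.1296] rot [-179.9582    0.0046  -20.8551] w 27.4 F [ 0.1469  0.786  -2.9693] T [-0.1083  0.0655 -0.079 ]
shift [ 1.927   4.9454 -0.0296] rv [-0.0007  0.0002  0.0001]
```

View pics/c8.png

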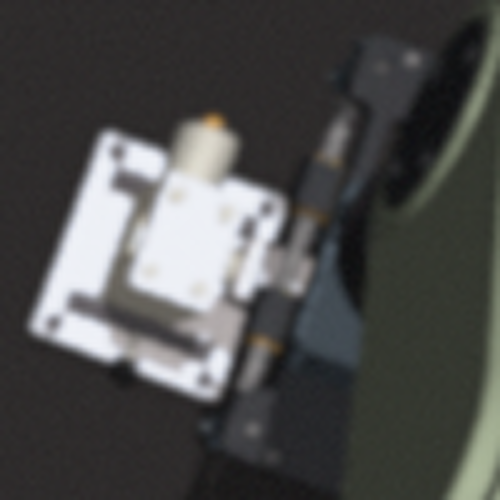

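The pin has entered the bore without resistance. A short stretch of it still shows between handle and block at crop (236,262).

jog_arm(
  series=[
    [[0.4,1,0],[0,0,0],0],
    [[0.8,2,0],[0,0,0],0],
    [[1.2,3,0],[0,0,0],0],
    [[1.6,4,0],[0,0,0],0],
    [[1.9,4.9,0],[0,0,0],0],
  ],
)

```text
time_s: 8.77
ee_pos: [531.6, -206.6, 234.1]
ee_rot: [-179.9, 0.0, -20.9]
force: [-0.8, 0.1, -3.0]
gripper_width: 27.8
```

```bash
python3 -c "
from st import *
jig();tgt(J(0,-50,234.1),-20.85)"
```

```text
t 8.77 jig xy -0.02066439792297431 -52.67414133472278 z 62.09691969273939 yaw [-179.9421    0.0103  -20.8504] w 27.8 Fjig -0.7748772738433516 -0.16005069853543233 -3.0104603379360464 T [-0.1415  0.1146 -0.012 ]
t 8.77 pos [ 531.6328 -206.6174  234.0969] rot [-179.9421    0.0103  -20.8504] w 27.8 F [-0.7811  0.1262 -3.0105] T [-0.1415  0.1146 -0.012 ]
shift [0.9711 2.4917 0.0031] rv [-0.001   0.0002  0.    ]
```

Small steps now, 0.4 mm per row (2 mm per call).

jog_arm(
  series=[
    [[0.1,0.4,0],[0,0,0],0],
    [[0.3,0.8,0],[0,0,0],0],
    [[0.4,1.1,0],[0,0,0],0],
    [[0.6,1.5,0],[0,0,0],0],
    [[0.7,1.9,0],[0,0,0],0],
  ],
)

```text
time_s: 9.18
ee_pos: [532.3, -204.7, 234.1]
ee_rot: [-179.9, 0.0, -20.9]
force: [-0.1, -0.2, -2.2]
gripper_width: 27.8
```

```bash
python3 -c "
from st import *
jig();tgt(J(0,-50,234.1),-20.85)"
```

```text
t 9.18 jig xy -0.02850567900597893 -50.66319560795221 z 62.10850766463878 yaw [-179.9444    0.0082  -20.8529] w 27.8 Fjig -0.012882435271861335 -0.20211890888719983 -2.208185435699442 T [-0.1053  0.1033  0.0063]
t 9.18 pos [ 532.3412 -204.7354  234.1085] rot [-179.9444    0.0082  -20.8529] w 27.8 F [-0.084  -0.1843 -2.2082] T [-0.1053  0.1033  0.0063]
shift [ 0.2627  0.6096 -0.0085] rv [-0.001   0.0002  0.0001]
```

jog_arm(
  series=[
    [[0.1,0.3,0],[0,0,0],0],
    [[0.2,0.5,0],[0,0,0],0],
    [[0.3,0.8,0],[0,0,0],0],
    [[0.4,1.0,0],[0,0,0],0],
    [[0.5,1.2,0],[0,0,0],0],
  ],
)

```text
time_s: 9.6
ee_pos: [532.8, -203.7, 234.1]
ee_rot: [-180.0, 0.0, -20.8]
force: [-1.1, -1.6, -2.4]
gripper_width: 27.7
```

```bash
python3 -c "
from st import *
jig();tgt(J(0,-48,234.1),-20.85)"
```

```text
t 9.6 jig xy -0.004453169052378944 -49.548509611254744 z 62.130374871728435 yaw [-179.9805    0.0102  -20.8328] w 27.7 Fjig -0.45000224541022615 -1.873062551184285 -2.392904785657975 T [-0.3686  0.2865  0.0119]
t 9.6 pos [ 532.7604 -203.7023  234.1304] rot [-179.9805    0.0102  -20.8328] w 27.7 F [-1.0872 -1.5902 -2.3929] T [-0.3686  0.2865  0.0119]
shift [ 0.5553  1.4455 -0.0304] rv [-0.0004 -0.     -0.0003]
```

Contact is felt at jig y ≈ -49.5 (about 2 N, with a matching moment). I press gently to about 10 N.

jog_arm(
  series=[
    [[0.1,0.3,0],[0,0,0],0],
    [[0.2,0.5,0],[0,0,0],0],
    [[0.2,0.6,0],[0,0,0],0],
    [[0.3,0.7,0],[0,0,0],0],
    [[0.3,0.8,0],[0,0,0],0],
  ],
)

```text
time_s: 10.02
ee_pos: [532.9, -203.4, 234.2]
ee_rot: [179.9, 0.0, -20.8]
force: [-1.8, -5.4, -2.8]
gripper_width: 27.8
```

```bash
python3 -c "
from st import *
jig()"
```

```text
t 10.02 jig xy 0.02948304260771206 -49.25482700027535 z 62.19220702818572 yaw [179.9421   0.0045 -20.8031] w 27.8 Fjig 0.291772199312125 -5.696397446315115 -2.78148410943017 T [-0.9803  0.416   0.0198]
```

jog_arm(
  series=[
    [[0.2,0.6,0],[0,0,0],0],
    [[0.3,0.7,0],[0,0,0],0],
    [[0.3,0.8,0],[0,0,0],0],
    [[0.3,0.9,0],[0,0,0],0],
    [[0.3,0.9,0],[0,0,0],0],
  ],
)

```text
time_s: 10.43
ee_pos: [533.0, -203.2, 234.2]
ee_rot: [179.9, 0.0, -20.8]
force: [-2.1, -5.9, -2.0]
gripper_width: 27.6
```

```bash
python3 -c "
from st import *
jig()
grab('top','t4.png');b=cv2.imread('pics/t4.png')[150:250,390:490]
cv2.imwrite('pics/c9.png',cv2.resize(b,None,fx=5,fy=5,interpolation=cv2.INTER_CUBIC));jig()"
```

```text
t 10.43 jig xy -0.002827401868545222 -48.99983143613831 z 62.22939739081167 yaw [179.8512   0.0003 -20.7759] w 27.6 Fjig 0.16511606980634497 -6.208066592075836 -1.9768348337367676 T [-1.0515  0.5015  0.0133]
t 10.48 jig xy 0.00661399001199781 -48.98653035897303 z 62.24321407646531 yaw [179.8531  -0.0018 -20.7764] w 27.9 Fjig -0.27494317112258515 -6.230692245540562 -2.4244454398972866 T [-1.0732  0.5094  0.0364]
```

View pics/c9.png

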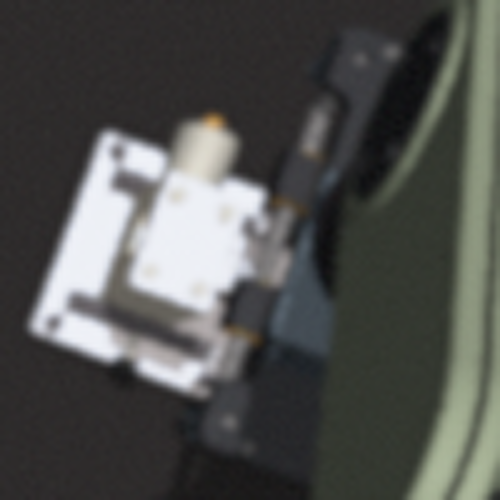

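jog_arm(
  series=[
    [[0.2,0.7,0],[0,0,0],0],
    [[0.3,0.8,0],[0,0,0],0],
    [[0.3,0.9,0],[0,0,0],0],
    [[0.4,1.0,0],[0,0,0],0],
    [[0.4,1.1,0],[0,0,0],0],
  ],
)

```text
time_s: 10.9
ee_pos: [533.1, -202.9, 234.3]
ee_rot: [179.7, -0.0, -20.7]
force: [-2.3, -7.7, -2.1]
gripper_width: 27.5
```

```bash
python3 -c "
from st import *
jig()"
```

```text
t 10.9 jig xy 0.0058517896120501185 -48.64694274340537 z 62.29037912805612 yaw [179.7389  -0.0029 -20.7412] w 27.5 Fjig 0.6144762919569668 -7.996934419309299 -2.053669236741354 T [-1.1932  0.5156 -0.0906]
```

```bash
python3 -c "
from st import *
tgt(J(0,-48.65,234.1),-20.85)"
```

```text
t 10.9 pos [ 533.0909 -202.8634  234.2904] rot [179.7389  -0.0029 -20.7412] w 27.5 F [-2.2721 -7.692  -2.0537] T [-1.1932  0.5156 -0.0906]
shift [-0.0066 -0.0008 -0.1904] rv [ 0.0043 -0.0016 -0.0019]
```

jog_arm(
  series=[
    [[0.3,0.8,0],[0,0,0],0],
    [[0.3,0.9,0],[0,0,0],0],
    [[0.4,1.0,0],[-0.001,0,-0.001],0],
    [[0.4,1.0,0],[-0.002,0,-0.001],0],
    [[0.4,1.1,0],[-0.002,0,-0.001],0],
  ],
)

```text
time_s: 11.32
ee_pos: [533.2, -202.4, 234.4]
ee_rot: [179.5, -0.0, -20.8]
force: [-2.6, -6.7, -1.9]
gripper_width: 27.7
```

```bash
python3 -c "
from st import *
jig();f=imaging.grab_frame('top'); jig()"
```

```text
t 11.32 jig xy -0.08583667387576698 -48.13407452095881 z 62.41323460038396 yaw [179.5482  -0.0303 -20.7745] w 27.7 Fjig -0.06759117197454363 -7.207880003996344 -1.890154718371331 T [-0.9933  0.5432 -0.0451]
t 11.37 jig xy -0.07055395133413474 -48.12641480003415 z 62.41717016882765 yaw [179.5474  -0.0348 -20.7741] w 27.7 Fjig 0.10605177456893618 -6.8493130644639715 -1.8902729701117489 T [-0.9935  0.5985 -0.0152]
```

jog_arm(
  series=[
    [[0.2,0.6,0],[0.002,-0.001,0],0],
    [[0.2,0.5,-0.1],[0.004,-0.002,-0.001],0],
    [[0.2,0.4,-0.2],[0.006,-0.002,-0.001],0],
    [[0.1,0.3,-0.2],[0.007,-0.003,-0.001],0],
    [[0.1,0.3,-0.2],[0.007,-0.003,-0.001],0],
  ],
)

```text
time_s: 11.78
ee_pos: [532.9, -203.1, 234.3]
ee_rot: [179.8, -0.0, -20.8]
force: [-3.2, -8.0, -2.7]
gripper_width: 28.0
```

```bash
python3 -c "
from st import *
jig();f=imaging.grab_frame('top'); jig()"
```

```text
t 11.78 jig xy -0.12936488361412862 -48.92955332040445 z 62.2584694465713 yaw [179.843   -0.0443 -20.7884] w 28.0 Fjig -0.14744628746772578 -8.58144668302237 -2.688017556677235 T [-1.3247  0.6445 -0.0111]
t 11.83 jig xy -0.12822996261949843 -48.93449087077981 z 62.250336391313425 yaw [179.8401  -0.0434 -20.7863] w 28.0 Fjig -0.42062933816301945 -8.36989018863287 -3.434334277539948 T [-1.3629  0.691   0.0541]
```

jog_arm(
  series=[
    [[0.3,0.8,0],[0.002,-0.001,0],0],
    [[0.3,0.9,0],[0.002,-0.001,0],0],
    [[0.3,0.9,0],[0.003,-0.001,0],0],
    [[0.3,0.9,0],[0.003,-0.001,0],0],
    [[0.3,0.9,0],[0.003,-0.001,0],0],
  ],
)

```text
time_s: 12.25
ee_pos: [532.8, -203.2, 234.2]
ee_rot: [179.9, -0.0, -20.7]
force: [-2.7, -7.4, -3.8]
gripper_width: 27.9
```

```bash
python3 -c "
from st import *
jig()"
```

```text
t 12.25 jig xy -0.1081346070431282 -49.062286992913414 z 62.21786168377656 yaw [179.8806  -0.0411 -20.7489] w 27.9 Fjig 0.09816124144554883 -7.8564096246357815 -3.7615712724896664 T [-1.3802  0.5679  0.0061]
```

jog_arm(
  series=[
    [[-1,-2.7,-0.1],[0.002,-0.001,-0.001],0],
    [[-4,-10.5,-0.1],[0.002,-0.001,-0.001],0],
    [[-8,-21,-0.1],[0.002,-0.001,-0.001],0],
    [[-12,-31.5,-0.1],[0.002,-0.001,-0.001],0],
    [[-16,-42,-0.1],[0.002,-0.001,-0.001],0],
  ],
)

```text
time_s: 12.67
ee_pos: [516.4, -246.2, 234.1]
ee_rot: [-180.0, -0.1, -20.8]
force: [0.0, -0.3, -2.0]
gripper_width: 27.6
```

```bash
python3 -c "
from st import *
jig();tgt(J(-0.1,-102,234.1),-20.85)"
```

```text
t 12.67 jig xy -0.133228753409803 -95.09533291700752 z 62.127748331518035 yaw [-179.9757   -0.0585  -20.8212] w 27.6 Fjig 0.14043096986767567 -0.23548644669518365 -2.015439774845657 T [-0.1327  0.083  -0.0162]
t 12.67 pos [ 516.4289 -246.2206  234.1277] rot [-179.9757   -0.0585  -20.8212] w 27.6 F [ 0.0474 -0.27   -2.0154] T [-0.1327  0.083  -0.0162]
shift [-2.4265 -6.4643 -0.0277] rv [-0.      0.0011 -0.0005]
```

jog_arm(
  series=[
    [[-1.4,-3.5,0],[0,0.001,0],0],
    [[-2.4,-6.5,0],[0,0.001,0],0],
    [[-2.4,-6.5,0],[0,0.001,0],0],
    [[-2.4,-6.5,0],[0,0.001,0],0],
    [[-2.4,-6.5,0],[0,0.001,0],0],
  ],
)

```text
time_s: 13.08
ee_pos: [514.1, -252.5, 234.1]
ee_rot: [-180.0, 0.0, -20.8]
force: [-1.1, 0.5, -2.9]
gripper_width: 27.7
```

```bash
python3 -c "
from pin import *
f=grab('top','t5.png'); jig(); pin(f); tgt(J(0,-102,312),-20.85)"
```

```text
t 13.13 jig xy -0.07476221320263672 -101.68722835369599 z 62.07277803857281 yaw [-179.9846    0.0042  -20.798 ] w 27.6 Fjig -0.29487234392893824 -0.11790103959516114 -2.8020099620757235 T [-0.108   0.0696  0.0388]
pin px [449.6848 207.8261] [443 204  14  10  92] jig x 0.8370172703879524 y -67.01081435713816 -37.6343743257452 -52.58029037011673
axis angle in jig (90=aligned) 91.80423196373197
t 13.13 pos [ 514.1373 -252.4017  234.0728] rot [-179.9846    0.0042  -20.798 ] w 27.6 F [-0.3175 -0.0052 -2.802 ] T [-0.108   0.0696  0.0388]
shift [-0.0415 -0.3189 77.9272] rv [-0.0003  0.     -0.0009]
```

jog_arm(
  series=[
    [[0,0,15],[0,0,-0.001],0],
    [[0,0,35],[0,0,-0.001],0],
    [[0,0,55],[0,0,-0.001],0],
    [[0,0,72],[0,0,-0.001],0],
    [[0,0,80],[0,0,-0.001],0],
  ],
)

```text
time_s: 13.55
ee_pos: [514.7, -252.2, 316.5]
ee_rot: [180.0, -0.2, -20.8]
force: [-0.3, 0.0, -3.0]
gripper_width: 27.6
```

jog_arm(
  series=[
    [[8,20,0],[0,0,0],0],
    [[19,50,0],[0,0,0],0],
    [[31,82,0],[0,0,0],0],
    [[43,114,0],[0,0,0],0],
    [[54,142,0],[0,0,0],0],
  ],
)

```text
time_s: 13.97
ee_pos: [568.9, -108.0, 316.0]
ee_rot: [-180.0, -0.2, -20.8]
force: [0.3, -0.8, -3.3]
gripper_width: 27.9
```

```bash
python3 -c "
from st import *
jig();tgt(J(0,92,312),-20.85)"
```

```text
t 13.97 jig xy -0.2537791555188699 52.742527358256666 z 143.97774296317493 yaw [-179.9843   -0.1677  -20.7887] w 27.9 Fjig 0.5781711158057586 -0.6066726757457926 -3.278183194430654 T [-0.1124  0.1436 -0.0233]
t 13.97 pos [ 568.9351 -108.021   315.9777] rot [-179.9843   -0.1677  -20.7887] w 27.9 F [ 0.3244 -0.7727 -3.2782] T [-0.1124  0.1436 -0.0233]
shift [14.2098 36.5964 -3.9777] rv [ 0.0008  0.0028 -0.0011]
```

jog_arm(
  series=[
    [[7,18,0],[0,0.003,-0.001],0],
    [[11,29,0],[0.001,0.003,-0.001],0],
    [[13.5,35,0],[0.001,0.003,-0.001],0],
    [[14.2,36.6,0],[0.001,0.003,-0.001],0],
    [[14.2,36.6,0],[0.001,0.003,-0.001],0],
  ],
)

```text
time_s: 14.38
ee_pos: [583.0, -71.8, 315.7]
ee_rot: [180.0, 0.0, -20.8]
force: [-0.1, -0.1, -1.8]
gripper_width: 28.0
```

```bash
python3 -c "
from st import *
jig();tgt(J(0,92,234.5),-20.85)"
```

```text
t 14.38 jig xy -0.015617888994290572 91.63195641314259 z 143.72561243233588 yaw [179.9716   0.038  -20.8394] w 28.0 Fjig -0.05165840890194218 -0.1129094156541726 -1.7702516539527062 T [-0.0715  0.0556 -0.0764]
t 14.38 pos [582.9993 -71.763  315.7256] rot [179.9716   0.038  -20.8394] w 28.0 F [-0.0885 -0.0871 -1.7703] T [-0.0715  0.0556 -0.0764]
shift [  0.1456   0.3384 -81.2256] rv [ 0.0002 -0.0008 -0.0002]
```

jog_arm(
  series=[
    [[0.1,0.3,-18],[0,-0.001,0],0],
    [[0.1,0.3,-38],[0,-0.001,0],0],
    [[0.1,0.3,-58],[0,-0.001,0],0],
    [[0.1,0.3,-74],[0,-0.001,0],0],
    [[0.1,0.3,-79],[0,-0.001,0],0],
  ],
)

```text
time_s: 14.8
ee_pos: [581.8, -72.8, 234.2]
ee_rot: [179.9, 0.3, -20.9]
force: [-0.8, 0.5, -3.4]
gripper_width: 27.7
```

```bash
python3 -c "
from st import *
grab('top','t6.png');grab('side','s6.png');jig();tgt(J(0,86,234.1),-20.85)
b=np.hstack([cv2.imread('pics/t6.png')[140:250,350:460],cv2.imread('pics/s6.png')[180:290,310:420]])
cv2.imwrite('pics/c10.png',cv2.resize(b,None,fx=3.6,fy=3.6,interpolation=cv2.INTER_CUBIC))"
```

```text
t 14.9 jig xy -0.1270922608485096 90.78518065497632 z 63.837678711637324 yaw [179.9446   0.1187 -20.9166] w 27.5 Fjig 0.7045970160156111 -0.42587782815051073 -3.5668435532373906 T [-0.1109  0.0983  0.0275]
t 14.9 pos [582.5937 -72.5146 235.8377] rot [179.9446   0.1187 -20.9166] w 27.5 F [ 0.5069 -0.6488 -3.5668] T [-0.1109  0.0983  0.0275]
shift [-1.5844 -4.5171 -1.7377] rv [ 0.0002 -0.0023  0.0012]
```

View pics/c10.png

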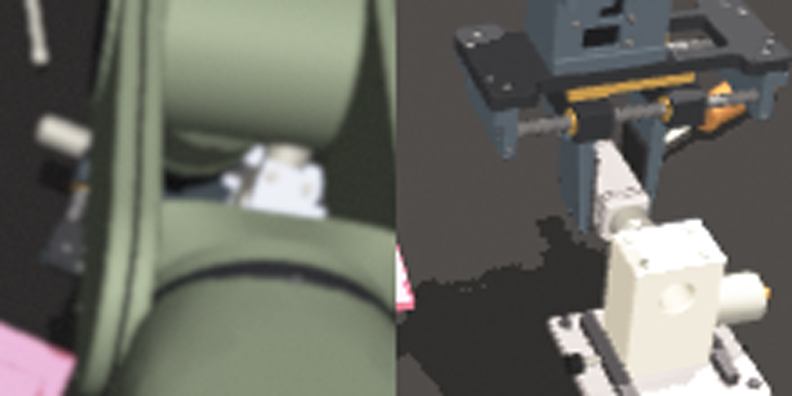

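The side view shows the no-go end lined up behind the pump's far (+y) face, at crop (628,220). I close in; contact should come at jig y ≈ 72.5.

jog_arm(
  series=[
    [[-0.5,-1.8,-1.7],[0,-0.002,0.001],0],
    [[-1.3,-3.8,-1.7],[0,-0.002,0.001],0],
    [[-2.2,-6.2,-1.7],[0,-0.002,0.001],0],
    [[-3.1,-8.6,-1.7],[0,-0.002,0.001],0],
    [[-4,-10.8,-1.7],[0,-0.002,0.001],0],
  ],
)

```text
time_s: 15.32
ee_pos: [578.6, -83.7, 234.8]
ee_rot: [180.0, -0.1, -20.9]
force: [0.6, -0.6, -2.3]
gripper_width: 27.8
```

```bash
python3 -c "
from st import *
jig();tgt(J(0,74,234.1),-20.85)"
```

```text
t 15.32 jig xy 0.11599234055479839 78.903465576021 z 62.786077298562645 yaw [179.9941  -0.0529 -20.8653] w 27.8 Fjig 0.7717495377458018 -0.3361417155432072 -2.343905873536298 T [-0.095   0.0243  0.0853]
t 15.32 pos [578.5919 -83.7048 234.7861] rot [179.9941  -0.0529 -20.8653] w 27.8 F [ 0.6016 -0.5888 -2.3439] T [-0.095   0.0243  0.0853]
shift [-1.8537 -4.5411 -0.6861] rv [0.0004 0.0008 0.0003]
```

jog_arm(
  series=[
    [[-0.4,-0.9,-0.6],[0,0.001,0],0],
    [[-0.8,-1.9,-0.6],[0,0.001,0],0],
    [[-1.2,-2.9,-0.6],[0,0.001,0],0],
    [[-1.6,-3.8,-0.6],[0,0.001,0],0],
    [[-1.9,-4.5,-0.6],[0,0.001,0],0],
  ],
)

```text
time_s: 15.73
ee_pos: [576.7, -88.3, 234.2]
ee_rot: [180.0, -0.0, -20.9]
force: [0.5, 0.1, -1.9]
gripper_width: 27.7
```

```bash
python3 -c "
from st import *
jig();tgt(J(0,72.5,234.1),-20.85)"
```

```text
t 15.73 jig xy -0.04921051406180903 73.9649245800507 z 62.22196119556938 yaw [179.9747  -0.0041 -20.864 ] w 27.7 Fjig 0.4344863204302582 0.3100462209531721 -1.8523589011527046 T [-0.1185  0.046  -0.0063]
t 15.73 pos [576.6798 -88.2611 234.222 ] rot [179.9747  -0.0041 -20.864 ] w 27.7 F [ 0.5164  0.1351 -1.8524] T [-0.1185  0.046  -0.0063]
shift [-0.4754 -1.3865 -0.122 ] rv [ 0.0004 -0.0001  0.0002]
```

jog_arm(
  series=[
    [[-0.1,-0.3,-0.1],[0,0,0],0],
    [[-0.2,-0.6,-0.1],[0,0,0],0],
    [[-0.3,-0.9,-0.1],[0,0,0],0],
    [[-0.4,-1.2,-0.1],[0,0,0],0],
    [[-0.5,-1.4,-0.1],[0,0,0],0],
  ],
)

```text
time_s: 16.15
ee_pos: [576.2, -89.6, 234.1]
ee_rot: [180.0, -0.0, -20.9]
force: [-0.3, -0.3, -2.2]
gripper_width: 27.9
```

```bash
python3 -c "
from st import *
jig();tgt(J(0,72.5,234.1),-20.85)"
```

```text
t 16.15 jig xy -0.0005960951613280592 72.50989328138752 z 62.11410577011273 yaw [179.9757  -0.0057 -20.8581] w 27.9 Fjig -0.21309814671523034 -0.40148905712956967 -2.179661543797888 T [-0.1167  0.0745  0.0334]
t 16.15 pos [576.2074 -89.6382 234.1141] rot [179.9757  -0.0057 -20.8581] w 27.9 F [-0.342  -0.2994 -2.1797] T [-0.1167  0.0745  0.0334]
shift [-0.003  -0.0095 -0.0141] rv [ 0.0004 -0.0001  0.0001]
```

jog_arm(
  series=[
    [[-0.1,-0.2,0],[0,0,0],0],
    [[-0.2,-0.4,0],[0,0,0],0],
    [[-0.2,-0.6,0],[0,0,0],0],
    [[-0.3,-0.8,0],[0,0,0],0],
    [[-0.4,-1.0,0],[0,0,0],0],
  ],
)

```text
time_s: 16.57
ee_pos: [575.8, -90.5, 234.1]
ee_rot: [180.0, 0.0, -20.9]
force: [0.3, 1.2, -3.0]
gripper_width: 28.1
```

```bash
python3 -c "
from st import *
jig();tgt(J(0,72.5,234.1),-20.85)"
```

```text
t 16.57 jig xy -0.07796358142225529 71.53404033417023 z 62.08247263396325 yaw [179.9955   0.0091 -20.8715] w 28.1 Fjig -0.17973286442572625 1.1796454139962167 -2.993413702452887 T [ 0.1497  0.0571 -0.0086]
t 16.57 pos [575.7877 -90.5226 234.0825] rot [179.9955   0.0091 -20.8715] w 28.1 F [ 0.2519  1.1664 -2.9934] T [ 0.1497  0.0571 -0.0086]
shift [0.4167 0.875  0.0175] rv [ 0.     -0.0002  0.0004]
```

Contact at 71.5, the predicted 1 mm dip. I press up and hold.

jog_arm(
  series=[
    [[-0.1,-0.3,0],[0,0,0],0],
    [[-0.2,-0.5,0],[0,0,0],0],
    [[-0.3,-0.7,0],[0,0,0],0],
    [[-0.3,-0.8,0],[0,0,0],0],
    [[-0.4,-0.9,0],[0,0,0],0],
  ],
)

```text
time_s: 16.98
ee_pos: [575.5, -91.0, 234.1]
ee_rot: [-179.9, 0.0, -20.9]
force: [0.9, 4.5, -2.2]
gripper_width: 27.4
```

```bash
python3 -c "
from st import *
jig();tgt(J(0,71.5,234.1),-20.85)"
```

```text
t 16.98 jig xy -0.22532771514335026 70.97836200534438 z 62.093609505676625 yaw [-179.9449    0.0169  -20.8924] w 27.4 Fjig -0.7435530390154952 4.584030215592707 -2.165394386457066 T [ 0.7216 -0.1039  0.0467]
t 16.98 pos [575.4522 -90.9894 234.0936] rot [-179.9449    0.0169  -20.8924] w 27.4 F [ 0.9367  4.5485 -2.1654] T [ 0.7216 -0.1039  0.0467]
shift [0.3962 0.4073 0.0064] rv [-0.001   0.0001  0.0007]
```

jog_arm(
  series=[
    [[-0.1,-0.7,0],[-0.001,0,0.001],0],
    [[-0.1,-0.9,0],[-0.001,0,0.001],0],
    [[-0.2,-1.0,0],[-0.001,0,0.001],0],
    [[-0.2,-1.1,0],[-0.001,0,0.001],0],
    [[-0.2,-1.1,0],[-0.001,0,0.001],0],
  ],
)

```text
time_s: 17.4
ee_pos: [575.4, -91.3, 234.1]
ee_rot: [-179.9, 0.0, -20.9]
force: [0.7, 7.5, -2.3]
gripper_width: 28.2
```

```bash
python3 -c "
from st import *
jig();tgt(J(0,71.5,234.1),-20.85)"
```

```text
t 17.4 jig xy -0.1886179135719342 70.70079899921404 z 62.136365528080404 yaw [-179.8827    0.0197  -20.8799] w 28.2 Fjig -2.0569146215697565 7.282269075472817 -2.3102338932633453 T [ 1.0494 -0.0492 -0.0185]
t 17.4 pos [575.3877 -91.2619 234.1364] rot [-179.8827    0.0197  -20.8799] w 28.2 F [ 0.6697  7.5375 -2.3102] T [ 1.0494 -0.0492 -0.0185]
shift [ 0.4607  0.6797 -0.0364] rv [-0.002   0.0004  0.0005]
```

jog_arm(
  series=[
    [[-0.4,-0.9,0],[-0.001,0,0],0],
    [[-0.5,-1.0,0],[-0.002,0,0],0],
    [[-0.5,-1.1,0],[-0.002,0,0],0],
    [[-0.6,-1.1,0],[-0.002,0,0],0],
    [[-0.6,-1.1,0],[-0.002,0,0],0],
  ],
)

```text
time_s: 17.82
ee_pos: [575.1, -91.4, 234.2]
ee_rot: [-179.8, -0.0, -20.9]
force: [2.5, 8.5, -2.9]
gripper_width: 27.6
```

```bash
python3 -c "
from st import *
jig();tgt(J(0,71.5,234.1),-20.85)"
```

```text
t 17.82 jig xy -0.40493236580165637 70.5135536355803 z 62.16884674401064 yaw [-179.8462   -0.0341  -20.9229] w 27.6 Fjig -0.651858208892097 8.8053188657021 -2.8530646106196156 T [ 1.2016 -0.2664  0.0286]
t 17.82 pos [575.119  -91.3599 234.1688] rot [-179.8462   -0.0341  -20.9229] w 27.6 F [ 2.5248  8.4607 -2.8531] T [ 1.2016 -0.2664  0.0286]
shift [ 0.7295  0.7777 -0.0688] rv [-0.0023  0.0015  0.0013]
```

8.8 N with little side load. I hold it for another two calls, about 0.8 s.

jog_arm(
  series=[
    [[-0.3,-0.9,0],[-0.002,0.001,0.001],0],
    [[-0.3,-0.9,0],[-0.002,0.001,0.001],0],
    [[-0.3,-0.9,0],[-0.002,0.001,0.001],0],
    [[-0.3,-0.9,0],[-0.002,0.001,0.001],0],
    [[-0.3,-0.9,0],[-0.002,0.001,0.001],0],
  ],
)

```text
time_s: 18.23
ee_pos: [575.1, -91.3, 234.2]
ee_rot: [-179.8, -0.0, -20.9]
force: [1.8, 6.5, -1.8]
gripper_width: 27.6
```

```bash
python3 -c "
from st import *
jig();tgt(J(0,71.5,234.1),-20.85)"
```

```text
t 18.23 jig xy -0.4131046301959082 70.53747107006596 z 62.1635157918235 yaw [-179.843    -0.0253  -20.9028] w 27.6 Fjig -0.5974446647253372 6.723045960535088 -1.8349654545574234 T [ 1.1591 -0.1736  0.0205]
t 18.23 pos [575.1198 -91.3346 234.1635] rot [-179.843    -0.0253  -20.9028] w 27.6 F [ 1.8346  6.4954 -1.835 ] T [ 1.1591 -0.1736  0.0205]
shift [ 0.7286  0.7525 -0.0635] rv [-0.0024  0.0014  0.0009]
```

jog_arm(
  series=[
    [[-0.3,-0.9,0],[-0.002,0.001,0.001],0],
    [[-0.3,-0.9,0],[-0.002,0.001,0.001],0],
    [[-0.3,-0.9,0],[-0.002,0.001,0.001],0],
    [[-0.3,-0.9,0],[-0.002,0.001,0.001],0],
    [[-0.3,-0.9,0],[-0.002,0.001,0.001],0],
  ],
)

```text
time_s: 18.65
ee_pos: [575.1, -91.4, 234.2]
ee_rot: [-179.8, -0.0, -20.9]
force: [1.0, 6.5, -3.2]
gripper_width: 28.0
```

```bash
python3 -c "
from st import *
jig();tgt(J(0,71.5,234.1),-20.85)
grab('side','s7.png')
cv2.imwrite('pics/c11.png',cv2.resize(cv2.imread('pics/s7.png')[200:310,330:440],None,fx=5,fy=5,interpolation=cv2.INTER_CUBIC))"
```

```text
t 18.65 jig xy -0.3943345805891726 70.52461296051831 z 62.19566570101816 yaw [-179.8435   -0.0228  -20.8849] w 28.0 Fjig -1.3502813692841469 6.473140437157859 -3.1931430299108974 T [ 1.1692 -0.2146  0.0284]
t 18.65 pos [575.1328 -91.3533 234.1957] rot [-179.8435   -0.0228  -20.8849] w 28.0 F [ 1.0421  6.5298 -3.1931] T [ 1.1692 -0.2146  0.0284]
shift [ 0.7157  0.7712 -0.0957] rv [-0.0024  0.0013  0.0006]
```

View pics/c11.png

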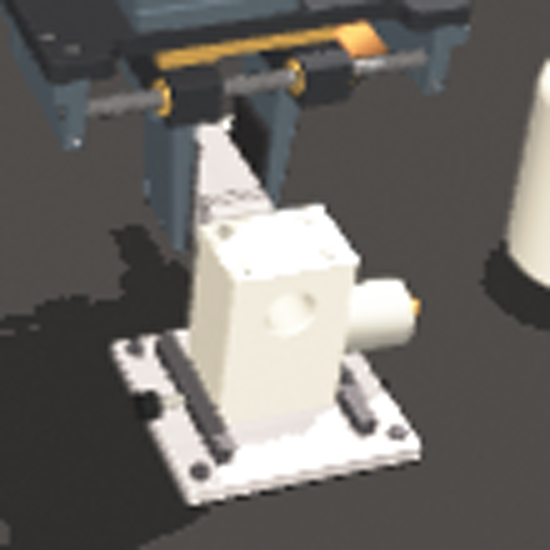

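jog_arm(
  series=[
    [[-0.3,-1.0,0],[-0.003,0.001,0],0],
    [[-0.3,-1.1,0],[-0.003,0.001,0],0],
    [[-0.3,-1.2,0],[-0.003,0.001,0],0],
    [[-0.3,-1.2,0],[-0.003,0.001,0],0],
    [[-0.3,-1.2,0],[-0.003,0.001,0],0],
  ],
)

```text
time_s: 19.12
ee_pos: [575.2, -91.4, 234.2]
ee_rot: [-179.9, -0.0, -20.9]
force: [1.2, 9.0, -2.7]
gripper_width: 28.0
```

```bash
python3 -c "
from st import *
jig();tgt(J(0,100,234.1),-20.85)"
```

```text
t 19.12 jig xy -0.3387506501968521 70.52557231904143 z 62.197370784183164 yaw [-179.8548   -0.0284  -20.9405] w 28.0 Fjig -2.0534207561591304 8.798355047948792 -2.6688631501865547 T [ 1.4099 -0.2403  0.0025]
t 19.12 pos [575.1851 -91.3722 234.1974] rot [-179.8548   -0.0284  -20.9405] w 28.0 F [ 1.2126  8.9531 -2.6689] T [ 1.4099 -0.2403  0.0025]
shift [10.8072 27.4237 -0.0974] rv [-0.0022  0.0014  0.0016]
```

Refused at about 9 N, with the handle still well short of the face. I back off, lift and carry it back.

jog_arm(
  series=[
    [[0.7,1.8,0],[-0.002,0.001,0.001],0],
    [[3,8,0],[-0.002,0.001,0.001],0],
    [[6,16,0],[-0.002,0.001,0.001],0],
    [[9,24,2],[-0.002,0.001,0.001],0],
    [[11,28,10],[-0.002,0.001,0.001],0],
  ],
)

```text
time_s: 19.53
ee_pos: [586.2, -62.3, 243.4]
ee_rot: [180.0, 0.1, -20.8]
force: [0.2, 0.1, -3.5]
gripper_width: 27.7
```

jog_arm(
  series=[
    [[0,4,12],[0,0,0],0],
    [[-2,12,28],[0,0,0],0],
    [[-8,30,46],[0,0,-0.03],0],
    [[-16,56,60],[0,0,-0.08],0],
    [[-24,84,68],[0,0,-0.13],0],
  ],
)

```text
time_s: 19.95
ee_pos: [562.5, 22.3, 314.0]
ee_rot: [-179.9, -0.1, -28.5]
force: [0.3, 0.4, -2.7]
gripper_width: 27.7
```

```bash
python3 -c "
from st import *
tgt([489.2,193.4,300],-40.0)"
```

```text
t 19.95 pos [562.4773  22.2773 314.0019] rot [-179.9314   -0.0883  -28.499 ] w 27.7 F [ 0.2672  0.3953 -2.7163] T [-0.0583 -0.0011  0.0012]
shift [-73.2773 171.1227 -14.0019] rv [-0.0001  0.002  -0.2007]
```

jog_arm(
  series=[
    [[-14,30,0],[0,0,-0.04],0],
    [[-28,64,0],[0,0,-0.08],0],
    [[-42,98,-5],[0,0.001,-0.12],0],
    [[-56,130,-10],[0,0.002,-0.16],0],
    [[-68,158,-14],[0,0.002,-0.2],0],
  ],
)

```text
time_s: 20.37
ee_pos: [493.3, 182.3, 300.7]
ee_rot: [-179.9, -0.0, -40.0]
force: [0.8, -0.4, -2.1]
gripper_width: 27.5
```

```bash
python3 -c "
from st import *
tgt([488.5,193.2,262],-40.0)"
```

```text
t 20.37 pos [493.3351 182.302  300.7159] rot [-179.9478   -0.0217  -40.0214] w 27.5 F [ 0.7906 -0.3673 -2.1406] T [-0.0748  0.0862 -0.0321]
shift [ -4.8351  10.898  -38.7159] rv [-0.0005  0.0009  0.0004]
```

jog_arm(
  series=[
    [[-3,6,-6],[-0.001,0.001,0],0],
    [[-4.8,10.9,-15],[-0.001,0.001,0],0],
    [[-4.8,10.9,-26],[-0.001,0.001,0],0],
    [[-4.8,10.9,-35],[-0.001,0.001,0],0],
    [[-4.8,10.9,-38],[-0.001,0.001,0],0],
  ],
)

```text
time_s: 20.78
ee_pos: [488.5, 192.5, 261.2]
ee_rot: [179.8, 0.0, -40.0]
force: [0.2, -0.6, -3.3]
gripper_width: 27.6
```

```bash
python3 -c "
from st import *
grab('side','s8.png')
tgt([488.5,193.2,230],-40.0)
cv2.imwrite('pics/c12.png',cv2.resize(cv2.imread('pics/s8.png')[130:240,210:320],None,fx=5,fy=5,interpolation=cv2.INTER_CUBIC))"
```

```text
t 20.83 pos [488.5104 192.3798 261.2525] rot [179.8175   0.0481 -40.0614] w 28.3 F [ 0.7389 -0.1047 -3.2372] T [-0.0807  0.1336  0.0207]
shift [ -0.0104   0.8202 -31.2525] rv [ 0.0019 -0.0027  0.0011]
```

View pics/c12.png

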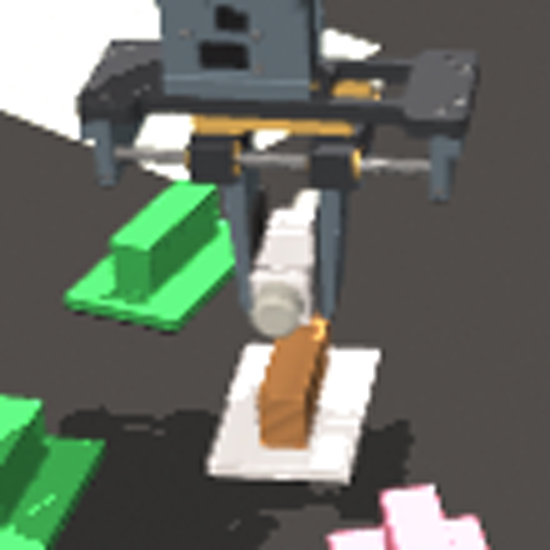

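The gauge is held level (crop (280,290)) over the wooden bar at crop (293,385). I lower it.

jog_arm(
  series=[
    [[0,0.8,-8],[0.002,-0.003,0.001],0],
    [[0,0.8,-17],[0.002,-0.003,0.001],0],
    [[0,0.8,-25],[0.002,-0.003,0.001],0],
    [[0,0.8,-30],[0.002,-0.003,0.001],0],
    [[0,0.8,-31],[0.002,-0.003,0.001],0],
  ],
)

```text
time_s: 21.25
ee_pos: [488.2, 192.9, 228.9]
ee_rot: [179.9, 0.1, -40.0]
force: [-0.4, -0.1, -3.1]
gripper_width: 27.8
```

```bash
python3 -c "
from st import *
tgt([488.5,193.2,226.1],-40.0)"
```

```text
t 21.25 pos [488.227  192.8899 228.9123] rot [179.8916   0.0582 -40.015 ] w 27.8 F [-0.3948 -0.0741 -3.149 ] T [-0.1004  0.1273 -0.045 ]
shift [ 0.273   0.3101 -2.8123] rv [ 0.0008 -0.002   0.0003]
```

jog_arm(
  series=[
    [[0.2,0.3,-0.6],[0.001,-0.002,0],0],
    [[0.2,0.3,-1.2],[0.001,-0.002,0],0],
    [[0.2,0.3,-1.8],[0.001,-0.002,0],0],
    [[0.2,0.3,-2.3],[0.001,-0.002,0],0],
    [[0.2,0.3,-2.6],[0.001,-0.002,0],0],
  ],
)

```text
time_s: 21.67
ee_pos: [488.5, 193.3, 226.5]
ee_rot: [-180.0, -0.0, -40.0]
force: [-0.4, 0.3, -2.5]
gripper_width: 27.9
```

```bash
python3 -c "
from st import *
tgt([488.5,193.2,226.1],-40.0)"
```

```text
t 21.67 pos [488.492  193.2823 226.539 ] rot [-179.9592   -0.0099  -40.0108] w 27.9 F [-0.4182  0.3265 -2.4595] T [-0.0519  0.0998 -0.0113]
shift [ 0.008  -0.0823 -0.439 ] rv [-0.0004  0.0006  0.0002]
```

jog_arm(
  series=[
    [[0,0,-0.2],[0,0,0],0],
    [[0,0,-0.4],[0,0,0],0],
    [[0,0,-0.6],[0,0,0],0],
    [[0,0,-0.7],[0,0,0],0],
    [[0,0,-0.7],[0,0,0],0],
  ],
)

```text
time_s: 22.08
ee_pos: [488.5, 193.3, 226.0]
ee_rot: [-179.9, -0.0, -40.0]
force: [-1.1, 0.3, -0.3]
gripper_width: 27.5
```

```bash
python3 -c "
from st import *
tgt([488.5,193.2,226.1],-40.0)"
```

```text
t 22.08 pos [488.5213 193.2882 226.0397] rot [-179.9472   -0.0157  -40.0136] w 27.5 F [-1.085   0.3346 -0.2724] T [-0.1131  0.2026  0.0009]
shift [-0.0213 -0.0882  0.0603] rv [-0.0005  0.0008  0.0002]
```

The weight has gone over to the rest: the vertical force fell from -2.5 to -0.3 N at the original height. I open.

jog_arm(
  series=[
    [[0,0,0],[0,0,0],0.33],
    [[0,0,0],[0,0,0],0.36],
    [[0,0,0],[0,0,0],0.45],
    [[0,0,0],[0,0,0],0.6],
    [[0,0,0],[0,0,0],0.8],
  ],
)

```text
time_s: 22.5
ee_pos: [488.6, 193.3, 226.2]
ee_rot: [-179.9, -0.0, -40.0]
force: [-0.4, -0.0, -0.0]
gripper_width: 49.9
```

jog_arm(
  series=[
    [[0,0,0],[0,0,0],1],
    [[0,0,0],[0,0,0],1],
    [[0,0,0],[0,0,0],1],
    [[0,0,0],[0,0,0],1],
    [[0,0,4],[0,0,0],1],
  ],
)

```text
time_s: 22.92
ee_pos: [488.3, 193.2, 229.7]
ee_rot: [180.0, 0.0, -40.0]
force: [-0.3, 0.1, 0.1]
gripper_width: 83.2
```

jog_arm(
  series=[
    [[0,0,10],[0,0,0],1],
    [[0,0,25],[0,0,0],1],
    [[0,0,45],[0,0,0],1],
    [[0,0,65],[0,0,0],1],
    [[0,0,80],[0,0,0],1],
  ],
)

```text
time_s: 23.33
ee_pos: [488.5, 193.3, 312.2]
ee_rot: [-179.9, -0.1, -40.0]
force: [1.0, -0.0, 0.4]
gripper_width: 91.2
```

jog_arm(
  series=[
    [[-20,25,10],[0,0,0],1],
    [[-40,55,20],[0,0,0],1],
    [[-60,90,30],[0,0,0],1],
    [[-80,125,30],[0,0,0],1],
    [[-100,160,30],[0,0,0],1],
  ],
)

```text
time_s: 23.75
ee_pos: [387.5, 354.5, 344.2]
ee_rot: [-179.7, -0.1, -40.1]
force: [0.4, -0.6, 0.1]
gripper_width: 91.0
```

jog_arm(
  series=[
    [[0,0,0],[0,0,0],1],
    [[0,0,0],[0,0,0],1],
    [[0,0,0],[0,0,0],1],
    [[0,0,0],[0,0,0],1],
    [[0,0,0],[0,0,0],1],
  ],
)

```text
time_s: 24.17
ee_pos: [388.1, 353.4, 344.3]
ee_rot: [-179.7, -0.1, -40.2]
force: [0.5, -0.4, -0.4]
gripper_width: 91.5
```

```bash
python3 -c "
from st import *
grab('side','s9.png');grab('top','t9.png')
tgt([488.5,193.2,226.1],-40.0)
b=np.hstack([cv2.imread('pics/t9.png')[170:280,220:330],cv2.imread('pics/s9.png')[150:260,210:320]])
cv2.imwrite('pics/c13.png',cv2.resize(b,None,fx=3.6,fy=3.6,interpolation=cv2.INTER_CUBIC))"
```

```text
t 24.27 pos [388.1313 353.5138 344.2085] rot [-179.71     -0.087   -40.1687] w 91.1 F [ 0.5068 -0.2782 -0.2387] T [-0.0556  0.1265 -0.0429]
shift [ 100.3687 -160.3138 -118.1085] rv [-0.0029  0.0044  0.0029]
```

View pics/c13.png

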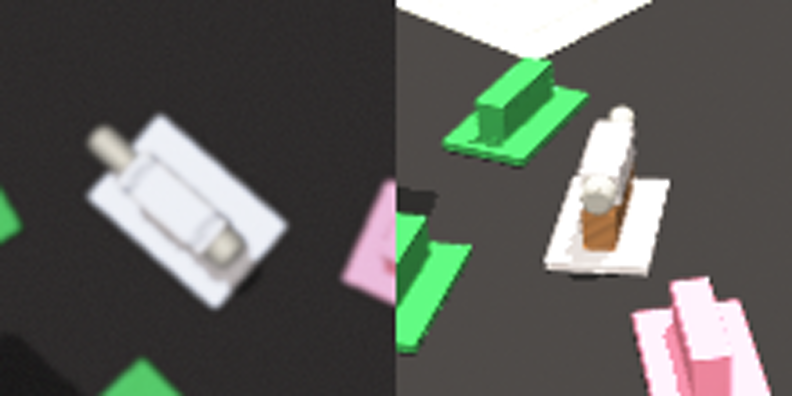

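View pics/s9.png

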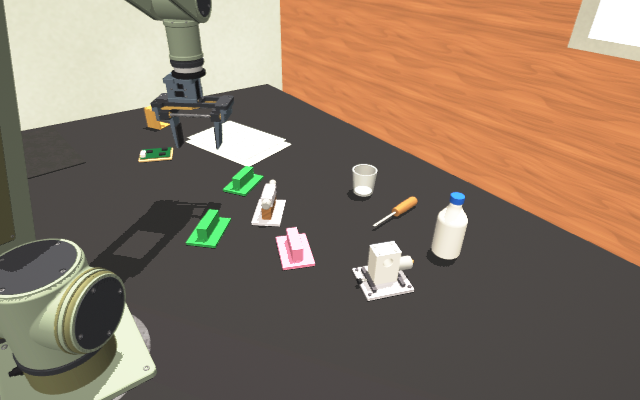

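The gauge lies along its rest (side (268,198), top (270,228)), and the bottle, beaker and screwdriver are at their starting pixels. The travel between the two contacts was 121.1 mm, against 35+36+51-1 = 121 mm expected for shoulder-home and a 1 mm no-go dip. I hand in.

```bash
python3 -c "
from h import *
print(env.job_done())"
```

```text
the job is handed in; nothing more can be done
None
```

The bore passed both checks: the go end went fully home, the no-go end was refused, and the gauge is back on its rest. I handed the job in at about 24 s, and the system reported no verdict.

- **Go end:** It slid into the −y mouth without resistance. The shoulder met the pump's face at jig y ≈ −49.5 mm (gripper position along the bore), and I held it at about 6–8.5 N for roughly 2 s. That is a little under the 10 N asked; the readings I took never exceeded 9 N, well below the 30 N limit.
- **No-go end:** I pressed it on the +y mouth and held it at about 6.5–9 N for over a second. It was refused after dipping about 1 mm.
- **Cross-check:** The gripper travelled 121.1 mm between the two contacts. The given sizes predict 121 mm for a fully seated shoulder and a 1 mm dip.
- **Return:** The last pictures show the gauge lying along its rest, with the gripper open and clear. The bottle, beaker and screwdriver look to be where they started.

**Disagreements between checks:**
- The sideways position of the bore differed by about 1–2 mm between the two cameras. I settled it by the pin entering freely and by the low sideways force.
- A top-view reading after the go test put the pin 1–2° off line. I took it for image noise and did not check it further.
- For a short while in the go test I corrected the wrist tilt the wrong way. It reached about 0.45° before I put it right, and the force dropped slightly meanwhile.

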